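# Tip a cover plate over into its drilling jig and swing the strap across

### The arm

A 6-joint arm with a two-finger parallel gripper is mounted at the origin on a cart in front of the work surface, level with it; the furniture and walls round the work are solid. World frame = base frame: x ahead of the robot, y to its left, z up, the work surface at z = 0. Lengths are in mm, angles in rad, forces in N, time in s.
With the tool pointing down it reaches from about 400 to 925 mm from the base axis. Payload 12.5 kg.
Tool frame: the origin (TCP) lies midway between the tips of the shut fingers; the grasp point (between the pads) lies 19 mm behind it; z points along the fingers, y is the direction in which the jaws open and shut (so a half turn about z gives the same grasp; the last joint's range is limited). The gripper opens to 95 mm and grips with 3 to 60 N. Pads are 20 mm wide; open, the fingers measure 119 mm over their backs; the gripper's body (75 mm by 180 mm) begins 59 mm behind the grasp point.
Start: joints at [1.166, 0.491, 1.559, -0, 1.092, -0.106], TCP at [183.966, 597.33, 214.661] pointing down, gripper open.
Joint ranges: [-3.1, 3.1], [-0.84, 2.19], [0.05, 2.79], [-1.13, 4.28], [0.06, 2.93], [-2.69, 2.69]. Speed limits (rad/s): [2.22, 2.22, 2.79, 3.14, 3.14, 3.14].

### API

Orientations are given as [roll, pitch, yaw] about the fixed x, y, z axes, in that order (R = Rz(yaw) Ry(pitch) Rx(roll)).
In Python, from cell import env gives the robot as it stands.
- The arm moves only by the tool servo_tool, never from a script. Its argument "plan" is a list of rows, each a list of 7 numbers: the shift along the tool's x, y, z in m, then the turn, a rotation vector about the tool's x, y, z in degrees, then the opening in per cent of the stroke, from 0 (shut) to 100 (fully open). In form: [[dx, dy, dz, wx, wy, wz, jaw], ...]. A call has 1 to 8 rows; each row shifts and turns the pose as measured when the row begins, along the tool's axes as they then stand; what a row does not reach is not made up. A row lasts 1/12 s, in which the tool goes at most 41.7 mm and 7.16 degrees, less where a joint would pass 70% of its speed; a pose out of reach is approached as far as the arm can. A call is refused whole if a number of a shift passes 0.0417 or a number of a turn 7.16, either way. A call with a gripper value outside its range is refused whole. The fingers move at their own pace and stop on an object; the grip force is fixed at half the most. Time passes only in rows, so rows that do not move let the fingers close. It gives the time, the measured TCP pose, the force and the opening at its end, in the units of the state.
- env.state(): the state, without advancing time (a new reading comes with each control period).
- env.read_camera(name): name is "side" or "top" or "wrist"; returns a dict with "img" (420x560x3 uint8, blue, green, red), "intrinsics" (3x3 intrinsics, pixels), "R" (3x3) and "t" (3): a world point X has camera coordinates R X + t. Camera axes: x right, y down, z forward; pixel columns grow to the right and rows downward; lengths in mm; the calibration is good to about 2 mm. A picture is of the moment at which its call begins. There is no depth.
- env.job_done(): hands the job in, once; it reports no verdict.
The state is a dict: "t": time; "joints": joint angles; "qvel": joint speeds; "tau": joint torques, N m; "eef_pos": TCP position; "tcp_rot": TCP orientation; "ft_force": force on the tool from outside, world axes, zero at the start; "moment": the same for the moment, N m; "opening": opening from 0.0 (shut) to 1.0 (fully open).
Only numpy, scipy, OpenCV 4.12 (cv2) and the standard library are available. Lean on these libraries where they do the work, as an engineer would, in place of code of your own. Each camera call takes 0.05 s, during which the arm holds its last target. There are 200 camera calls.

### The job

The aluminium cover plate lies spigot up on the front shelf of the drilling jig, too flat to get hold of, and has to sit spigot down in the jig's nest for drilling. Push it up against the round-nosed step until it tips up on edge and goes over onto the nest, then push it fully home against the two stop dowels, and last push the swing strap across it up to its stop. The plate is only to be pushed and tipped, never picked up or carried, and the other things on the bench stay where they are.

Things in the scene. Friction and masses are not known exactly. Their poses are not given: they have to be found in the camera images.
- jig: Low fixed drilling jig. Origin on the bench under the front of its step; x = loading direction (away from the robot), y = left, z up. Base plate x -118 to +102, y -64 to +64 mm, top 6 mm above the bench; x < 0 is the loading shelf. Two guide cheeks on the shelf (tops at 14 mm): 87 mm apart from x = -22 to 0, flaring in front of that to 110 mm apart at x = -54.
- jig_step (a point): Top front of the jig's step (jig x = 0, y = 0, 14 mm above the bench): a steel nose bar along the jig's y (y -46 to +46 mm), rounded in front with 4 mm radius, standing 8 mm above the shelf. Pressed against it with some 10 N, the plate comes up with a fingertip that rises at its near edge, in an arc of 64 mm about the foot of the step.
- jig_home (a point): Where the seated plate's centre belongs (jig x = 56, y = 0 mm, 19 mm above the bench). Nest behind the step, flat, 14 mm above the bench, x 4 to 100, y -46 to +46, with a key slot for the spigot from the nose bar to x = 76, 8 mm deep, 36 mm wide in front (x < 46), narrowing to 30 mm behind (x > 60). Two stop dowels (6 mm diameter, top at 22 mm) at x = 91, y = +28 and -28.
- plate_center (a point): Centre of the loose aluminium plate (half-way through it): 64 mm along its x, 80 along y, 10 thick, 0.13 to 0.25 kg; spigot of 24 mm diameter, 6 mm high, in the middle of its +z face. Starts flat on the shelf, +z up, x roughly along the jig's x, centre 75 to 85 mm before the step. Turned over and seated, +z points down. It lands on the nest some 10 to 30 mm short of home.
- plate_far_edge (a point): Middle of the plate's far edge (its own +32 mm in x, half-way through the thickness): the edge that meets the step and on which the plate turns.
- plate_near_edge (a point): Middle of the plate's near edge (its own -32 mm in x, half-way through the thickness): the edge that faces the robot at the start, to be pushed and swept up and over. Near and far edge are bevelled 5 mm x 45 degrees on the underside, so their upright part starts 5 mm above the shelf and a fingertip can work in under it; on the turned plate it is the lower 5 mm.
- strap (a joint): Swing strap, a flat steel bar turning level about a post at jig x = 56, y = -58 mm (black thumb nut on top, up to 51 mm high). 0 = square across the nest, along the jig's +y, at its stop; pi/2 = swung clear, along the jig's +x; at angle a it points along (sin a, cos a) in the jig's x, y. Starts at 1.35 to 1.65 rad; about 1 N at its tip turns it, and it stays where it is left.
- strap_tip (a point): Near the tip of the strap: 60 mm from the post axis, on the strap's centre line, half-way through its thickness. Strap 18 mm wide, 9 mm thick, from 26 to 35 mm above the bench (2 mm above the seated plate), its rounded end 69 mm from the axis.
- bolt: Bystander: M12 bolt, 22 mm across, 48 mm high, standing on its head on the left of the jig; origin at its foot.
- nut: Bystander: M16 nut, 27 mm across, 13 mm high, on the left of the jig; origin under its centre.
- hex_key: Bystander: hexagon key, 94 x 29 x 6 mm, lying behind the jig, across it; origin under its centre.
- pliers: Bystander: pliers, 187 x 64 x 12 mm, behind and to the right of the jig; origin under their centre.
- wood_block: Bystander: oak block, 44 x 85 x 38 mm, to the right; origin under its centre.
- plate: The same plate; origin under its centre (on the face opposite the spigot), axes as for plate_center.

How it is judged (in metres and radians):
On the way, in this order (a step that is already met when the one before it is completed fails the run):
1. the plate stands tipped up on its far edge at the step (angle between plate_center's own z axis and vertical between 1 and 2.2 rad and x of plate_far_edge in the frame of jig between -0.022 and 0.022 m and z of plate_far_edge in the frame of jig below 0.03 m), for 0.05 s.
2. the plate lies turned over, seated in the nest and home against both dowels (angle between plate_center's own z axis and vertical above 3.05 rad and x of plate_center in the frame of jig between 0.052 and 0.06 m and y of plate_center in the frame of jig between -0.005 and 0.005 m and z of plate_center in the frame of jig between 0.016 and 0.021 m and angle between the y axis of plate_center and the y axis of jig, either way round below 0.08 rad), for 0.2 s.
3. the strap is swung across the seated plate (all of step 2 and value of joint strap below 0.1 rad), for 0.1 s.
At the end, for the whole second after the job is handed in: the plate lies flat and turned over (spigot down in the key slot, within 0.09 rad), home against both dowels (centre within 4 mm of x = 56 mm and 5 mm of y = 0 in the jig's frame, square within 0.08 rad), the strap is across it within 0.1 rad of its stop, all at rest (all of step 3 and velocity of joint strap below 0.05 rad/s and linear speed of plate below 0.02 m/s); the robot touches nothing.
It fails at once if the plate is lifted or carried: both its far and its near edge are more than 35 mm above the bench (height (world z) of each of plate_far_edge, plate_near_edge above 0.035 m).
It fails at once if a bystander is pushed more than 20 mm from its place (distance of any of bolt, nut, hex_key, pliers, wood_block from where it was at the start of the episode above 0.02 m).
It also fails if it takes over 64 s, if anything falls off the work surface, if the arm or the gripper's body presses on something with over 40 N, if the wrist force passes 120 N, or if a joint passes its speed limit or range.

## Working session

There is one attempt and no reset: what is moved stays moved. The work goes in short steps, Python scripts to look and compute and a tool call to move; the robot and the scene stay as the last step left them, time stands still between calls to the robot, and variables do not carry over. Pictures are saved under pics/ and viewed, about 8 in all and at most 12, crops included, and the job is handed in when it is done.

Besides the shell and the picture viewer there is one more tool, called after "Call:" as a command line: name --pt "numbers of a row" for each row, then --argument value for the rest. servo_tool: Moves the arm, as the interface text tells. Its arguments: {"type":"object","properties":{"plan":{"type":"array","items":{"type":"array","items":{"type":"number"}}}},"required":["plan"]}

```bash
ls; mkdir -p pics; python3 - <<'E'
from cell import env
import cv2,numpy as np
s=env.state(); print(s)
for n in("top","side"):
    c=env.read_camera(n); cv2.imwrite(f"pics/{n}0.png",c["img"]); print(n,c["intrinsics"].tolist(),c["R"].round(4).tolist(),c["t"].round(1).tolist())
E
```

```text
pics
{'t': 0.0, 'joints': array([ 1.16641101e+00,  4.91538731e-01,  1.55942851e+00, -1.95334100e-05,
        1.09171506e+00, -1.05600986e-01]), 'qvel': array([ 0.00088681, -0.00079685, -0.00022991, -0.00170029, -0.0005613 ,
        0.00059171]), 'tau': array([-3.45094370e-03, -6.12652659e+01, -2.58173597e+01,  6.90675876e-02,
        4.83289815e-02, -8.26741052e-05]), 'eef_pos': array([183.86314874, 597.09395985, 214.08190359]), 'tcp_rot': array([-3.14050725e+00, -9.76260595e-05,  2.84281728e+00]), 'ft_force': array([-0.17842831,  1.04559574, -0.62783682]), 'moment': array([ 0.01973787, -0.02874063, -0.05838917]), 'opening': 0.9977753119449697}
top [[399.959365484846, 0.0, 276.2404673960595], [0.0, 399.959365484846, 210.92496254879785], [0.0, 0.0, 1.0]] [[-0.0177, -0.9997, -0.0168], [-0.9933, 0.0195, -0.1141], [0.1144, 0.0146, -0.9933]] [24.4, 653.9, 1112.5]
side [[486.5336204848061, 0.0, 271.3850675232549], [0.0, 486.5336204848061, 204.0783020045446], [0.0, 0.0, 1.0]] [[-0.9814, -0.1904, 0.0235], [-0.1412, 0.6341, -0.7603], [0.1298, -0.7495, -0.6492]] [638.1, 118.1, 1014.5]
```

View pics/top0.png

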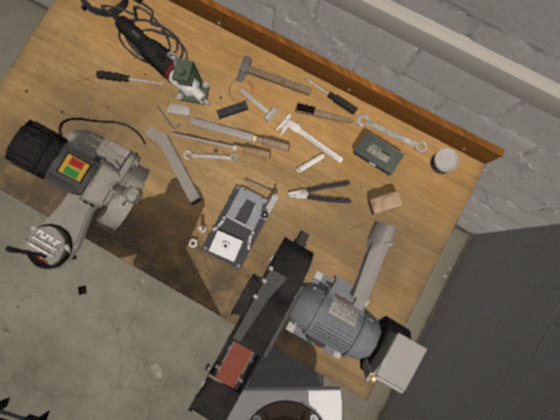

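View pics/side0.png

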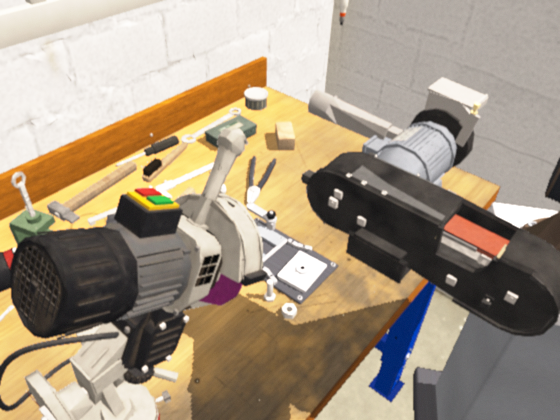

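The top view shows the jig at about (238,228), loading direction up and slightly right, with the white plate at (227,246). The bolt and nut are on its left at (203,230) and (193,243), and the belt grinder is close on its right. Next I take an enlarged crop.

```bash
cat > h.py <<'E'
import cv2,numpy as np
from cell import env
def ray(c,u,v,z):
    K,R,t=c["intrinsics"],c["R"],np.array(c["t"])
    d=R.T@np.linalg.inv(K)@np.array([u,v,1.]); o=-R.T@t
    return (o+d*(z-o[2])/d[2]).round(1)
def proj(c,X):
    p=c["R"]@np.array(X,float)+c["t"]; p=c["intrinsics"]@p; return p[:2]/p[2]
def crop(c,u0,v0,w,h,s,name):
    cv2.imwrite(name,cv2.resize(c["img"][v0:v0+h,u0:u0+w],None,fx=s,fy=s,interpolation=cv2.INTER_CUBIC))
E
python3 - <<'E'
from h import *
c=env.read_camera("top"); np.save("top0.npy",c,allow_pickle=True)
crop(c,180,165,110,105,7,"pics/crop0.png")
for p in((227,246),(238,228),(203,230),(193,243),(304,240),(234,297)): print(p,ray(c,*p,10))
E
```

```text
(227, 246) [557.1 158.3  10. ]
(238, 228) [609.2 125.8  10. ]
(203, 230) [605.3 228.8  10. ]
(193, 243) [567.7 258.1  10. ]
(304, 240) [570.5 -66.8  10. ]
(234, 297) [410.4 138.7  10. ]
```

View pics/crop0.png

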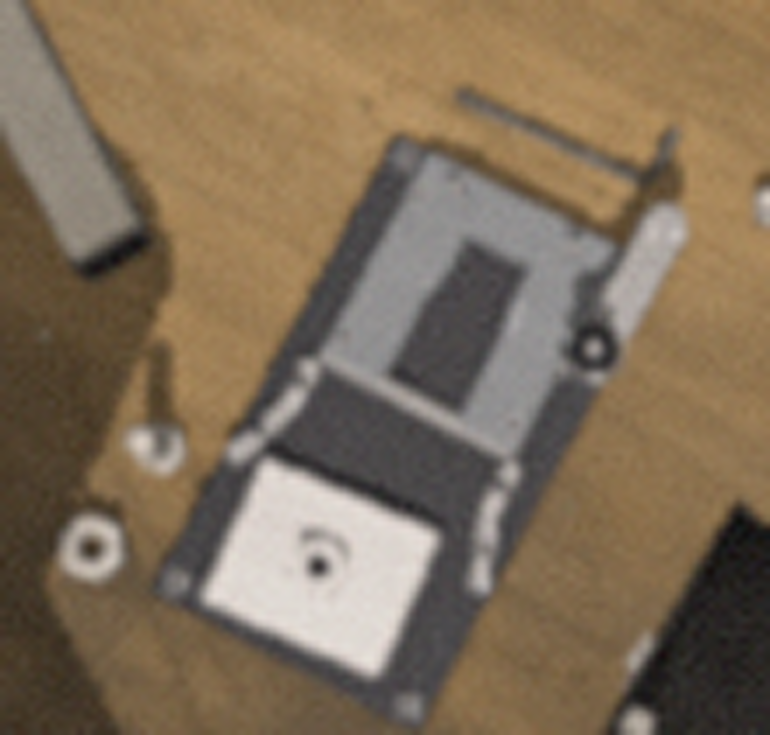

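The crop shows the base-plate corners at about (163,592), (423,722) and (400,135). The nose-bar ends are at (318,358) and (517,460), and the plate corners at (262,458), (440,535), (380,680), (202,602). The strap points away from the robot, from (592,348) to (670,210).

```bash
python3 - <<'E'
from h import *
c=np.load("top0.npy",allow_pickle=True).item()
q=lambda u,v,z: ray(c,180+(u+.5)/7-.5,165+(v+.5)/7-.5,z)
J=[q(163,592,6),q(423,722,6),q(400,135,6)]
jl=[(-118,64),(-118,-64),(102,64)]
N=[q(318,358,14),q(517,460,14)]; jl+=[(0,46),(0,-46)]
P=np.array([q(*p,16) for p in((262,458),(440,535),(380,680),(202,602))])
W=np.array(J+N)[:,:2]; L=np.array(jl,float)
wm,lm=W.mean(0),L.mean(0); H=(L-lm).T@(W-wm); th=np.arctan2(H[0,1]-H[1,0],H[0,0]+H[1,1])
R=np.array([[np.cos(th),-np.sin(th)],[np.sin(th),np.cos(th)]]); o=wm-R@lm
print("jig",o,th,"res",((L@R.T+o)-W).round(1).tolist())
print("plate jig frame",((P[:,:2]-o)@R).round(1).tolist(),P.mean(0),[np.linalg.norm(P[i]-P[i-1]).round(1) for i in range(4)])
for n,u,v,z in(("strapnut",592,345,50),("striptip",670,210,35)): print(n,((q(u,v,z)[:2]-o)@R).round(1))
print("wristcam",env.read_camera("wrist")["R"].round(3).tolist(),env.read_camera("wrist")["t"].round(1))
E
```

```text
jig [623.99857927 120.89479866] -0.4876525917685532 res [[0.3, 2.8], [-3.7, -1.6], [2.6, 0.4], [-0.2, -1.8], [1.0, 0.1]]
plate jig frame [[-48.4, 48.7], [-43.2, -32.4], [-107.5, -37.9], [-112.6, 43.0]] [557.675 162.125  16.   ] [np.float64(64.4), np.float64(81.3), np.float64(64.5), np.float64(81.0)]
strapnut [ 53.5 -55.7]
striptip [119.2 -57.6]
wristcam [[0.294, 0.956, -0.001], [0.918, -0.282, 0.28], [0.267, -0.083, -0.96]] [-623.8  -33.   392. ]
```

```bash
python3 - <<'E'
from h import *
c=np.load("top0.npy",allow_pickle=True).item(); s=env.read_camera("side")
def tri(a,b):
    P=[k["intrinsics"]@np.c_[k["R"],k["t"]] for k in(c,s)]
    X=cv2.triangulatePoints(P[0],P[1],np.float64(a),np.float64(b)).ravel();X=X[:3]/X[3]
    return X.round(0),(proj(c,X)-a).round(1)
o=np.array([624,121.]);th=-.488;R=np.array([[np.cos(th),-np.sin(th)],[np.sin(th),np.cos(th)]])
for n,a,b in(("nose",(305,238),(308,177)),("red",(237,365),(475,243)),("nearend",(205,410),(555,330)),("motorbox",(345,310),(420,150)),("rest",(248,292),(375,250)),("sawhandle",(185,195),(235,135)),("saw base",(130,190),(250,275))):
    X,e=tri(a,b); print(n,X,e,"jig",((X[:2]-o)@R).round(0))
crop(s,220,200,140,110,5,"pics/side_crop.png")
E
```

```text
nose [578. -66.  72.] [-0.1 -1.6] jig [  47. -187.]
red [251. 119. 115.] [ 0.1 -1.1] jig [-329. -177.]
nearend [107. 218.  29.] [-0.1  0.5] jig [-502. -157.]
motorbox [ 359. -159.  121.] [-0.8  9.6] jig [-103. -372.]
rest [423.  96.  36.] [-0.   1.1] jig [-166. -116.]
sawhandle [668. 204. 336.] [-0.7 -4.5] jig [-0. 94.]
saw base [647. 365. 220.] [-0.1 18.1] jig [-94. 226.]
```

```bash
python3 - <<'E'
from h import *
c=env.read_camera("wrist"); cv2.imwrite("pics/wrist0.png",c["img"])
E
python3 - <<'E'
from h import *
c=np.load("top0.npy",allow_pickle=True).item(); s=env.read_camera("side")
def tri(a,b):
    P=[k["intrinsics"]@np.c_[k["R"],k["t"]] for k in(c,s)]
    X=cv2.triangulatePoints(P[0],P[1],np.float64(a),np.float64(b)).ravel();X=X[:3]/X[3]
    return X.round(0),(proj(c,X)-a).round(1)
print((-c["R"].T@c["t"]).round(),(-s["R"].T@s["t"]).round())
for a in((152,130),(195,200)):
  for b in((235,135),(190,225),(212,180)): print(a,b,*tri(a,b))
for a,b in (((135,170),(240,210)),((140,185),(250,260)),((75,165),(150,205)),((45,240),(150,400))): print(a,b,*tri(a,b))
E
```

```text
[ 523.   -5. 1180.] [511. 807. 733.]
(152, 130) (235, 135) [713. 257. 388.] [ 0.5 34.9]
(152, 130) (190, 225) [769. 302. 245.] [ 1.5 26.2]
(152, 130) (212, 180) [740. 278. 319.] [ 1.1 30.2]
(195, 200) (235, 135) [667. 187. 325.] [-1.5 -8.3]
(195, 200) (190, 225) [721. 232. 162.] [ -4.6 -18.3]
(195, 200) (212, 180) [693. 208. 247.] [ -3.  -13.7]
(135, 170) (240, 210) [673. 322. 302.] [ 0.4 21.6]
(140, 185) (250, 260) [655. 340. 224.] [-0.1 19.4]
(75, 165) (150, 205) [718. 423. 374.] [0.2 0.9]
(45, 240) (150, 400) [633. 578. 245.] [ -8.1 -25.7]
```

View pics/wrist0.png

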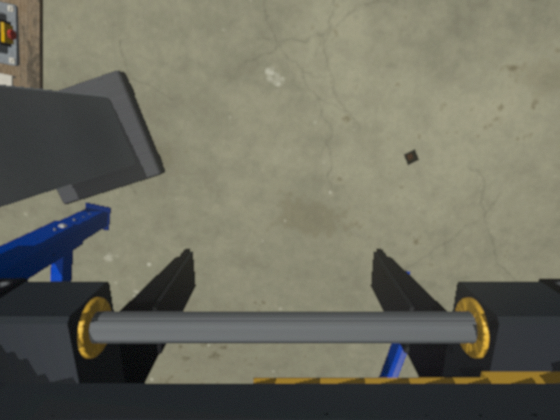

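```bash
python3 - <<'E'
from h import *
c=np.load("top0.npy",allow_pickle=True).item(); s=env.read_camera("side")
for z in(0,40,100,200,300): print(z,[(ray(c,u,v,z),proj(s,ray(c,u,v,z)).round()) for u,v in((190,200),(152,130))])
for z in(0,100,200,300,400): print(z,[(ray(s,u,v,z)[:2],proj(c,ray(s,u,v,z)).round()) for u,v in((235,130),(195,215),(250,240))])
E
python3 -c "
import cv2
i=cv2.imread('pics/top0.png');j=cv2.imread('pics/side0.png')
import numpy as np
a=cv2.resize(i[100:270,20:210],None,fx=2.1,fy=2.1,interpolation=2);b=cv2.resize(j[110:310,170:360],None,fx=2.1,fy=2.1,interpolation=2)
h=max(a.shape[0],b.shape[0]);z=np.zeros((h,800,3),np.uint8);z[:a.shape[0],:a.shape[1]]=a;z[:b.shape[0],400:400+b.shape[1]]=b;cv2.imwrite('pics/two.png',z)"
```

```text
0 [(array([696.6, 270.1,   0. ]), array([219., 307.])), (array([915.1, 388.2,   0. ]), array([ 78., 340.]))]
40 [(array([690.7, 260.8,  40. ]), array([223., 290.])), (array([901.8, 374.9,  40. ]), array([ 84., 321.]))]
100 [(array([681.8, 246.8, 100. ]), array([228., 262.])), (array([881.8, 355. , 100. ]), array([ 93., 291.]))]
200 [(array([667.1, 223.6, 200. ]), array([238., 212.])), (array([848.6, 321.7, 200. ]), array([109., 237.]))]
300 [(array([652.3, 200.3, 300. ]), array([250., 156.])), (array([815.3, 288.4, 300. ]), array([127., 175.]))]
0 [(array([ 819.1, -333. ]), array([390., 156.])), (array([818.5,  34.7]), array([268., 158.])), (array([679.9,  86. ]), array([252., 204.]))]
100 [(array([ 777.1, -177.6]), array([344., 163.])), (array([776.6, 140. ]), array([229., 165.])), (array([656.9, 184.3]), array([213., 209.]))]
200 [(array([735.2, -22.2]), array([288., 171.])), (array([734.7, 245.3]), array([182., 173.])), (array([633.9, 282.6]), array([166., 214.]))]
300 [(array([693.2, 133.3]), array([220., 181.])), (array([692.8, 350.5]), array([124., 184.])), (array([610.9, 380.9]), array([109., 220.]))]
400 [(array([651.2, 288.7]), array([134., 194.])), (array([650.9, 455.8]), array([ 51., 196.])), (array([587.9, 479.1]), array([ 37., 228.]))]
```

View pics/two.png

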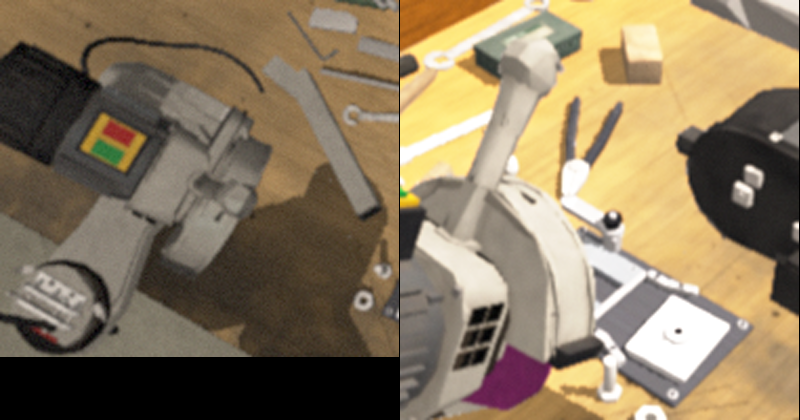

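The side view shows that the saw's guard and handle stay about 160 mm or more to the left of the jig, with the handle near 400 mm high. The long grey bar is a square lying flat on the bench. The grinder is about 120–190 mm to the right, roughly 115 mm high at most, so the corridor over the jig is free. I move to in front of the jig with the jaws along the jig's y.

Call:
servo_tool --pt "0 0 0 0 0 5.5 45" --pt "0 0 0 0 0 5.5 45" --pt "-0.036 -0.016 0 0 0 0 45" --pt "-0.036 -0.016 0 0 0 0 45" --pt "-0.036 -0.016 0 0 0 0 45" --pt "-0.036 -0.016 0 0 0 0 45" --pt "-0.036 -0.016 0 0 0 0 45" --pt "-0.036 -0.016 0 0 0 0 45"

```text
t: 1.12
eef_pos: [328.0, 407.6, 213.5]
tcp_rot: [3.14, -0.001, 2.65]
ft_force: [0.9, 0.4, -0.6]
opening: 0.497
```

Call:
servo_tool --pt "-0.036 -0.016 0 0 0 0 45" --pt "-0.036 -0.016 0 0 0 0 45" --pt "-0.036 -0.016 0 0 0 0 45" --pt "-0.036 -0.016 0 0 0 0 45" --pt "-0.036 -0.016 0 0 0 0 45" --pt "0 0 0 0 0 0 45"

```text
t: 1.62
eef_pos: [456.6, 239.3, 214.5]
tcp_rot: [3.137, 0.002, 2.646]
ft_force: [-0.0, 0.5, 0.3]
opening: 0.45
```

```bash
python3 - <<'E'
from h import *
c=env.read_camera("wrist"); np.save("w1.npy",c,allow_pickle=True); cv2.imwrite("pics/w1.png",c["img"]); print(env.state())
E
```

```text
{'t': 1.6667, 'joints': array([ 0.35745813,  0.33382513,  1.82781363,  0.00240221,  0.97603669,
       -0.71930326]), 'qvel': array([ 0.07668127, -0.0066249 ,  0.01794977,  0.0142398 ,  0.00261439,
        0.05303428]), 'tau': array([-2.16406569e+00, -4.78453088e+01, -2.41545939e+01, -1.10251091e-01,
        2.52405577e-02, -5.84194846e-01]), 'eef_pos': array([455.12448222, 240.91474438, 214.49753495]), 'tcp_rot': array([3.13733248e+00, 1.07925729e-03, 2.64621334e+00]), 'ft_force': array([ 0.68045998,  0.15727115, -0.42812709]), 'moment': array([-0.01369467, -0.02496247,  0.03001082]), 'opening': 0.4520020817360795}
```

View pics/w1.png

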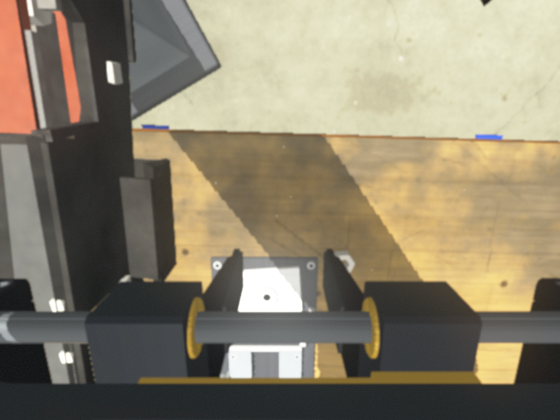

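The wrist view looks back towards the robot. It shows the shelf front corners at (211,257) and (317,257), the plate's near edge at row 267 and the spigot hole at (267,297), with the grinder's rest to the left up to column 176.

```bash
cat >> h.py <<'E'
O=np.array([624,121.]);TH=-.488
def J(X):
    R=np.array([[np.cos(TH),-np.sin(TH)],[np.sin(TH),np.cos(TH)]]); return ((np.array(X)[:2]-O)@R).round(1)
E
python3 - <<'E'
from h import *
c=np.load("w1.npy",allow_pickle=True).item()
a,b=ray(c,211,257,6),ray(c,317,257,6); print(a,b,np.linalg.norm(a-b),J(a),J(b),"yaw",np.arctan2(*(b-a)[:2])) 
h=ray(c,267,297,22);print("spigot",h,J(h)); print("rest",J(ray(c,176,265,36)),J(ray(c,170,160,36)))
print("tcp jig",J(env.state()["eef_pos"]))
crop(c,200,240,130,80,6,"pics/w1c.png")
g=cv2.cvtColor(c["img"],cv2.COLOR_BGR2GRAY)
m=(g[255:310,238:305]>190).astype(np.uint8); print(cv2.minAreaRect(cv2.findNonZero(m)))
ys=[(u,255+int(np.argmax(g[255:310,u]>190))) for u in range(246,300,6)]; print(ys)
E
```

```text
[490. 125.   6.] [549.8 235.2   6. ] 125.37974318046753 [-120.2  -59.3] [-119.1   66.1] yaw 0.4971824984518541
spigot [560.2 162.4  22. ] [-75.8   6.7]
rest [-123.8  -91.5] [-238.3  -86.8]
tcp jig [-205.4   26.7]
((32.0, 33.0), (42.0, 64.0), 90.0)
[(246, 269), (252, 269), (258, 268), (264, 268), (270, 267), (276, 268), (282, 269), (288, 268), (294, 268)]
```

```bash
python3 - <<'E'
import h
from h import *
h.O=np.array([624,122.5]);h.TH=-.492
c=np.load("w1.npy",allow_pickle=True).item();t=np.load("top0.npy",allow_pickle=True).item()
q=lambda u,v: (180+(u+.5)/7-.5,165+(v+.5)/7-.5)
for z in(36,60,80,100,115,140,170): print(z,"top",J(ray(t,*q(740,500),z)),J(ray(t,*q(612,730),z)),J(ray(t,*(234,292),z)),"wrist",J(ray(c,130,265,z)),J(ray(c,131,150,z)),"rest",J(ray(c,176,265,z)))
E
```

```text
36 top [  26.5 -138.7] [ -80.  -134.9] [-179.9  -81.8] wrist [-123.  -143.7] [-247.3 -126.9] rest [-122.8  -93.4]
60 top [  25.4 -139.2] [ -79.  -135.5] [-176.8  -83.4] wrist [-133.9 -132.2] [-249.7 -116.6] rest [-133.6  -85.3]
80 top [  24.4 -139.5] [ -78.1 -135.9] [-174.1  -84.8] wrist [-142.9 -122.7] [-251.6 -107.9] rest [-142.7  -78.8]
100 top [  23.4 -140. ] [ -77.2 -136.3] [-171.5  -86.2] wrist [-152.  -113.1] [-253.4  -99.4] rest [-151.8  -72. ]
115 top [  22.6 -140.2] [ -76.5 -136.7] [-169.5  -87.2] wrist [-158.8 -106. ] [-254.9  -93. ] rest [-158.5  -67. ]
140 top [  21.5 -140.6] [ -75.4 -137.2] [-166.2  -88.9] wrist [-170.   -94.1] [-257.3  -82.2] rest [-169.9  -58.7]
170 top [  20.  -141.2] [ -74.1 -137.8] [-162.3  -90.9] wrist [-183.6  -79.7] [-260.2  -69.3] rest [-183.4  -48.7]
```

Call:
servo_tool --pt "-0.0136 -0.0043 0.035 0 0 0 45" --pt "-0.0136 -0.0043 0.035 0 0 0 45" --pt "-0.0136 -0.0043 0.035 0 0 0 45" --pt "-0.0136 -0.0043 0.035 0 0 0 45" --pt "-0.0136 -0.0043 0.035 0 0 0 45" --pt "0 0 0.014 0 0 0 45" --pt "0 0 0.01 0 0 0 45" --pt "0 0 0 0 0 0 45"

```text
t: 2.33
eef_pos: [507.5, 194.4, 9.9]
tcp_rot: [3.13, 0.006, 2.648]
ft_force: [0.0, 0.6, -0.2]
opening: 0.449
```

```bash
sed -i 's/^O=.*/O=np.array([624,122.5]);TH=-.492/' h.py; cat > st.py <<'E'
from h import *
s=env.state(); R=np.array([[np.cos(TH),-np.sin(TH)],[np.sin(TH),np.cos(TH)]])
print("t",s["t"],"jig",J(s["eef_pos"]),"z",s["eef_pos"][2].round(1),"rot",s["tcp_rot"].round(3),"Fjig",(s["ft_force"][:2]@R).round(1),s["ft_force"][2].round(1))
E
python3 st.py
```

```text
t 2.3333 jig [-136.6    8.3] z 9.9 rot [3.13  0.006 2.648] Fjig [-0.3  0.6] -0.2
```

Call:
servo_tool --pt "-0.004 -0.004 0.001 0.3 0.3 0 45" --pt "-0.008 -0.001 0.001 0.3 0 0 45" --pt "-0.008 0 0 0 0 0 45" --pt "-0.008 0 0 0 0 0 45" --pt "-0.008 0 0 0 0 0 45" --pt "-0.008 0 0 0 0 0 45" --pt "0 0 0 0 0 0 45"

```text
t: 2.92
eef_pos: [548.3, 169.4, 11.7]
tcp_rot: [3.138, 0.003, 2.651]
ft_force: [0.1, 0.0, 0.2]
opening: 0.452
```

```bash
python3 st.py
```

```text
t 2.9167 jig [-88.8   5.6] z 11.7 rot [3.138e+00 3.000e-03 2.651e+00] Fjig [0.1 0.1] 0.2
```

Call:
servo_tool --pt "0.003 0 0.003 0 0 0 45" --pt "-0.003 0 0.001 0 0 0 45" --pt "-0.006 -0.001 0.0 0 0 0 45" --pt "-0.005 -0.001 0.0 0 0 0 45"

```text
t: 3.25
eef_pos: [557.2, 162.2, 8.0]
tcp_rot: [3.138, 0.003, 2.651]
ft_force: [-1.2, 0.7, 2.0]
opening: 0.451
```

```bash
python3 st.py; python3 - <<'E'
from h import *
c=env.read_camera("side"); np.save("s2.npy",c,allow_pickle=True)
t=env.read_camera("top")
a=cv2.resize(c["img"][190:320,230:350],None,fx=4.4,fy=4.4,interpolation=2);b=cv2.resize(t["img"][165:270,180:290],None,fx=2.4,fy=2.4,interpolation=2)
z=np.zeros((600,800,3),np.uint8);z[:a.shape[0],:a.shape[1]]=a;z[:b.shape[0],530:530+b.shape[1]]=b;cv2.imwrite("pics/p2.png",z)
E
```

```text
t 3.25 jig [-77.6   3.4] z 8.0 rot [3.138e+00 3.000e-03 2.651e+00] Fjig [-1.4  0.1] 2.0
```

View pics/p2.png

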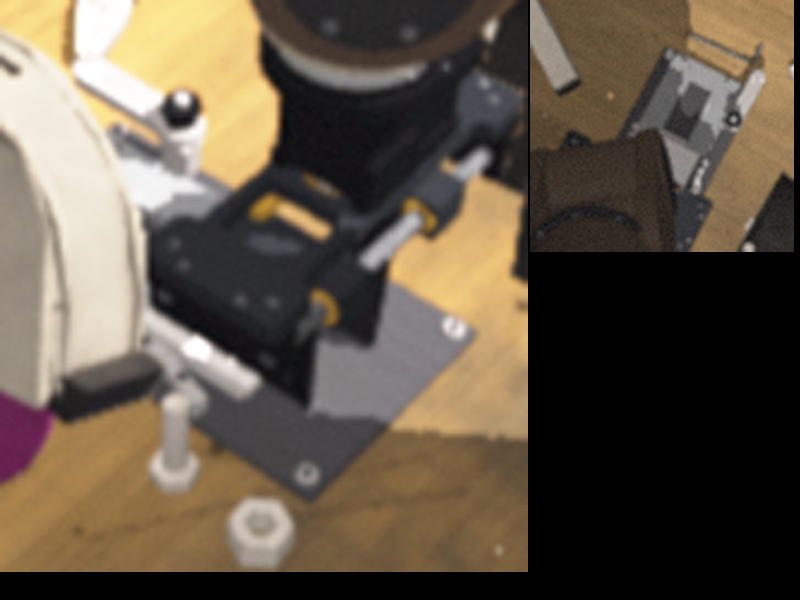

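The plate is up in the throat of the cheeks with the fingers behind it, and the bolt and nut are untouched. I press onto the step in small shifts.

Call:
servo_tool --pt "-0.003 -0.001 0 0 0 0 45" --pt "-0.003 -0.001 0 0 0 0 45"

```text
t: 3.52
eef_pos: [558.0, 159.7, 7.6]
tcp_rot: [3.14, -0.004, 2.65]
ft_force: [-5.9, 6.3, 2.8]
opening: 0.45
```

```bash
python3 st.py
```

```text
t 3.5167 jig [-75.7   1.7] z 7.6 rot [ 3.14  -0.004  2.65 ] Fjig [-8.2  2.8] 2.8
```

Call:
servo_tool --pt "-0.003 0 0 0 0 0 45" --pt "-0.003 0 0 0 0 0 45"

```text
t: 3.68
eef_pos: [560.9, 157.7, 7.3]
tcp_rot: [-3.141, -0.009, 2.65]
ft_force: [-5.0, 2.7, 0.8]
opening: 0.45
```

```bash
python3 st.py
```

```text
t 3.6833 jig [-72.2   1.2] z 7.3 rot [-3.141 -0.009  2.65 ] Fjig [-5.7  0. ] 0.8
```

Call:
servo_tool --pt "-0.003 0 0 0 0 0 45" --pt "-0.003 0 0 0 0 0 45"

```text
t: 3.85
eef_pos: [565.5, 155.0, 7.0]
tcp_rot: [-3.14, -0.01, 2.651]
ft_force: [-1.2, 0.3, 0.6]
opening: 0.447
```

```bash
python3 st.py
```

```text
t 3.85 jig [-66.9   1. ] z 7.0 rot [-3.14  -0.01   2.651] Fjig [-1.2 -0.3] 0.6
```

Call:
servo_tool --pt "-0.003 0 0 0 0 0 45" --pt "-0.003 0 0 0 0 0 45"

```text
t: 4.02
eef_pos: [571.4, 151.8, 6.9]
tcp_rot: [-3.14, -0.01, 2.651]
ft_force: [-2.1, 0.6, 0.2]
opening: 0.451
```

```bash
python3 st.py
```

```text
t 4.0167 jig [-60.2   1. ] z 6.9 rot [-3.14  -0.01   2.651] Fjig [-2.1 -0.5] 0.2
```

```bash
python3 - <<'E'
from h import *
t=env.read_camera("top");c=env.read_camera("side");w=env.read_camera("wrist")
np.save("t3.npy",t,allow_pickle=True);np.save("w3.npy",w,allow_pickle=True)
z=np.zeros((600,800,3),np.uint8)
b=cv2.resize(t["img"][180:250,210:290],None,fx=5,fy=5,interpolation=2);z[:350,:400]=b
a=cv2.resize(c["img"][200:290,245:335],None,fx=3.9,fy=3.9,interpolation=2);z[:351,405:756]=a
a=cv2.resize(w["img"][235:335,190:345],None,fx=2.45,fy=2.45,interpolation=2);z[352:352+a.shape[0],:a.shape[1]]=a
cv2.imwrite("pics/p3.png",z)
E
```

```text
(no output)
```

View pics/p3.png

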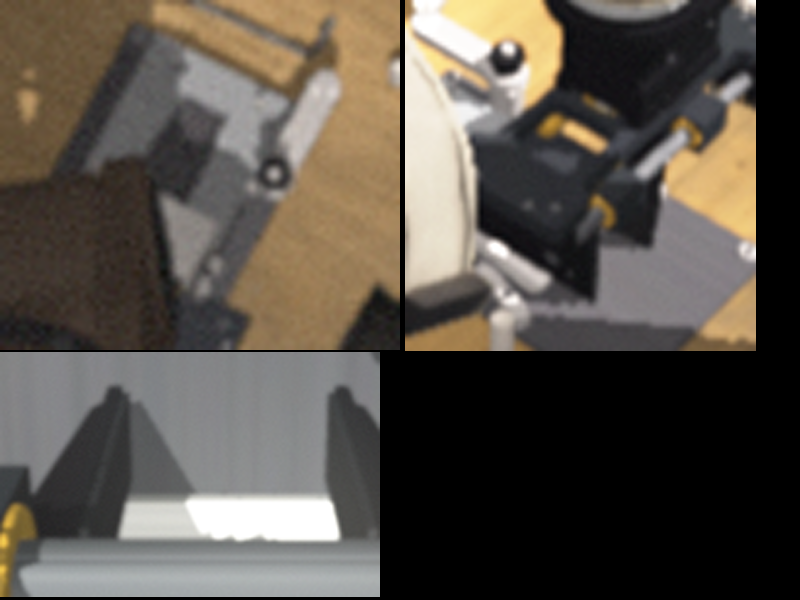

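```bash
python3 - <<'E'
from h import *
w=np.load("w3.npy",allow_pickle=True).item();t=np.load("t3.npy",allow_pickle=True).item()
for z in(8,11,16,20): print(z,"near edge",J(ray(w,190+230/2.45,293,z)),"far right corner",J(ray(t,251.4,223,z)),"tip corners",[J(ray(w,190+u/2.45,235+(v-352)/2.45,z)) for u,v in((115,388),(345,388))])
print(J(env.state()["eef_pos"]))
g=w["img"][:,284]; print([(v,g[v].tolist()) for v in range(284,302,2)])
E
```

```text
8 near edge [-44.4   1.1] far right corner [ 16.5 -32.1] tip corners [array([-69.6, -23.7]), array([-69.7,  25.6])]
11 near edge [-46.   1.] far right corner [ 16.4 -32.4] tip corners [array([-70.8, -23.3]), array([-70.8,  25.2])]
16 near edge [-48.7   1. ] far right corner [ 16.2 -33. ] tip corners [array([-72.7, -22.5]), array([-72.8,  24.5])]
20 near edge [-50.8   1. ] far right corner [ 16.  -33.4] tip corners [array([-74.2, -22. ]), array([-74.3,  23.9])]
[-60.   1.]
[(284, [139, 138, 136]), (286, [141, 140, 139]), (288, [140, 138, 138]), (290, [141, 139, 140]), (292, [153, 154, 154]), (294, [204, 210, 211]), (296, [255, 255, 255]), (298, [255, 255, 255]), (300, [255, 255, 255])]
```

The plate rode up over the step instead of tipping. Its far edge is now about 16 mm past the nose and its near edge is at about x = -48. I push it back from the far side with both fingers, then start the lift at first contact.

Call:
servo_tool --pt "0.008 0 0 0 0 0 45" --pt "0.004 0 -0.03 0 0 0 45" --pt "0 0 -0.03 0 0 0 45" --pt "-0.035 0 0 0 0 0 45" --pt "-0.035 0 0 0 0 0 45" --pt "-0.035 0 0 0 0 0 45" --pt "0 0 0 0 0 0 45"

```text
t: 4.75
eef_pos: [653.4, 108.5, 69.4]
tcp_rot: [-3.14, -0.008, 2.654]
ft_force: [0.0, -0.5, 0.5]
opening: 0.454
```

```bash
python3 st.py
```

```text
t 4.75 jig [32.6  1.5] z 69.4 rot [-3.14  -0.008  2.654] Fjig [ 0.3 -0.5] 0.5
```

Call:
servo_tool --pt "-0.001 0 0.03 0 -0.5 0 45" --pt "0 0 0.02 0 0 0 45" --pt "0 0 0 0 0 0 45" --pt "0.006 0 0 0 0 0 45" --pt "0.006 0 0 0 0 0 45" --pt "0.006 0 0 0 0 0 45"

```text
t: 5.25
eef_pos: [638.2, 116.8, 20.0]
tcp_rot: [3.141, 0.005, 2.652]
ft_force: [1.1, -0.2, -0.5]
opening: 0.451
```

```bash
python3 st.py
```

```text
t 5.25 jig [15.2  1.7] z 20.0 rot [3.141 0.005 2.652] Fjig [1.1 0.3] -0.5
```

Call:
servo_tool --pt "0.005 0 0.001 0 0 0 45" --pt "0.005 0 0 0 0 0 45" --pt "0.005 0 0 0 0 0 45" --pt "0.004 0 0 0 0 0 45" --pt "0 0 0 0 0 0 45"

```text
t: 5.67
eef_pos: [618.4, 128.7, 22.6]
tcp_rot: [3.139, 0.008, 2.654]
ft_force: [0.3, -0.2, -0.6]
opening: 0.452
```

```bash
python3 st.py
```

```text
t 5.6667 jig [-7.9  2.8] z 22.6 rot [3.139 0.008 2.654] Fjig [ 0.4 -0. ] -0.6
```

Call:
servo_tool --pt "-0.002 0 -0.025 0 0 0 45" --pt "0 0 -0.025 0 0 0 45" --pt "0.035 0 0 0 0 0 45" --pt "0.035 0 0 0 0 0 45" --pt "0.03 0 0 0 0 0 45" --pt "0 0 0 0 0 0 45"

```text
t: 6.17
eef_pos: [529.4, 175.3, 74.5]
tcp_rot: [3.137, 0.009, 2.651]
ft_force: [1.8, -0.3, -0.5]
opening: 0.449
```

```bash
python3 st.py; python3 - <<'E'
from h import *
w=env.read_camera("wrist");t=env.read_camera("top");np.save("w4.npy",w,allow_pickle=True);np.save("t4.npy",t,allow_pickle=True)
z=np.zeros((600,800,3),np.uint8)
z[:350,:400]=cv2.resize(t["img"][180:250,210:290],None,fx=5,fy=5,interpolation=2)
a=cv2.resize(w["img"][220:335,160:360],None,fx=2,fy=2,interpolation=2);z[355:355+a.shape[0],:a.shape[1]]=a
cv2.imwrite("pics/p4.png",z)
E
```

```text
t 6.1667 jig [-108.3    1.8] z 74.5 rot [3.137 0.009 2.651] Fjig [1.7 0.6] -0.5
```

View pics/p4.png

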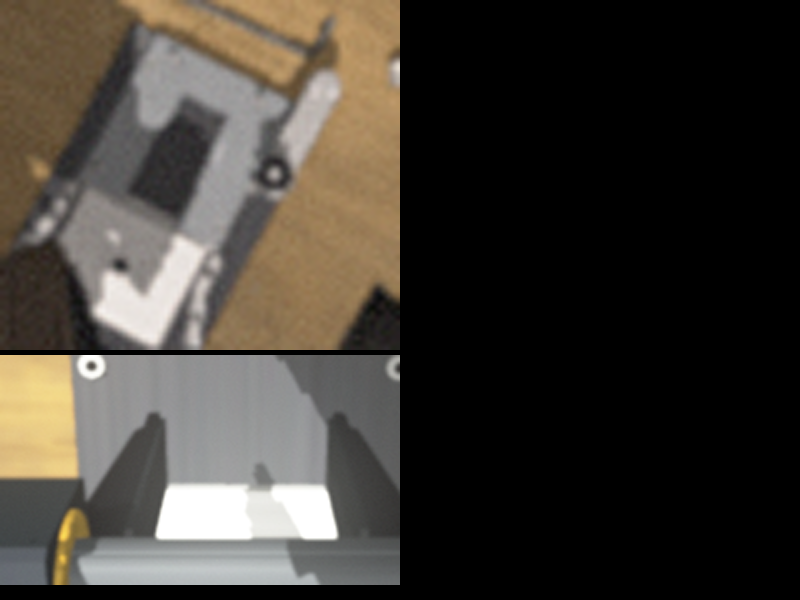

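```bash
python3 - <<'E'
from h import *
w=np.load("w4.npy",allow_pickle=True).item();t=np.load("t4.npy",allow_pickle=True).item()
f=lambda u,v,z:J(ray(t,210+u/5,180+v/5,z))
for z in(16,22): print(z,f(208,243,z),f(85,190,z),f(120,264,z),f(160,343,z),f(92,310,z))
for z in(11,16,20): print("near edge",z,J(ray(w,160+165/2,220+(485-355)/2,z)),J(ray(w,160+325/2,220+(485-355)/2,z)))
E
```

```text
16 [  1.9 -41.1] [-3.4 37.5] [-32.4  -1. ] [-62.4 -43.2] [-63.5   1. ]
22 [  1.7 -41.7] [-3.6 36.5] [-32.4  -1.8] [-62.2 -43.8] [-63.3   0.2]
near edge 11 [-63.3 -28.7] [-63.2  31.4]
near edge 16 [-65.9 -28. ] [-65.9  30.7]
near edge 20 [-68.1 -27.5] [-68.   30.1]
```

The plate is back flat on the shelf with its far edge at the step (centre about (-33,-1), near edge about x = -65), and square. I go in behind it, low.

Call:
servo_tool --pt "-0.008 -0.001 0.035 0 -0.5 0 45" --pt "-0.008 -0.001 0.024 0 0 0 45" --pt "-0.003 0 0.006 0 0 0 45" --pt "-0.003 0 0.001 0 0 0 45" --pt "-0.003 0 0 0 0 0 45"

```text
t: 6.68
eef_pos: [558.7, 160.1, 8.6]
tcp_rot: [3.135, 0.018, 2.648]
ft_force: [-9.6, 6.8, 7.1]
opening: 0.448
```

```bash
python3 st.py
```

```text
t 6.6833 jig [-75.3   2.3] z 8.6 rot [3.135 0.018 2.648] Fjig [-11.7   1.4] 7.1
```

Call:
servo_tool --pt "-0.002 0 -0.004 0 0 0 45" --pt "-0.003 0 -0.005 0 -1 0 45" --pt "-0.003 0 -0.005 0 -1 0 45"

```text
t: 6.93
eef_pos: [564.1, 155.9, 23.1]
tcp_rot: [3.139, 0.047, 2.646]
ft_force: [-0.9, 1.6, 0.2]
opening: 0.448
```

```bash
python3 st.py
```

```text
t 6.9333 jig [-68.6   1.1] z 23.1 rot [3.139 0.047 2.646] Fjig [-1.6  0.9] 0.2
```

```bash
cat > ed.py <<'E'
from h import *
w=env.read_camera("wrist"); ex=np.array([np.cos(TH),np.sin(TH)]);ey=np.array([-ex[1],ex[0]])
def P(x,y,z): return proj(w,[*(O+ex*x+ey*y),z]).round(0)
g=cv2.cvtColor(w["img"],cv2.COLOR_BGR2GRAY).astype(int)
tip=J(env.state()["eef_pos"]); tz=env.state()["eef_pos"][2]
print("tip",tip,tz.round(1),"tip px",P(tip[0],0,tz),"flat near edge px",P(-65,0,16))
for a in (0,10,15,20,25,30,40,50,60): 
    r=np.radians(a); print(a,P(-64*np.cos(r),0,8+64*np.sin(r)),end=" ")
print()
for u in(255,275,290): print(u,[int(v) for v in g[236:312:3,u]])
E
python3 ed.py
```

```text
tip [-67.8   1.6] 24.3 tip px [282. 268.] flat near edge px [282. 266.]
0 [282. 261.] 10 [282. 272.] 15 [282. 279.] 20 [282. 287.] 25 [282. 295.] 30 [282. 305.] 40 [282. 327.] 50 [282. 352.] 60 [282. 378.] 
255 [131, 128, 130, 128, 131, 130, 116, 87, 87, 89, 88, 89, 88, 89, 87, 91, 91, 88, 129, 148, 200, 225, 226, 223, 222, 158]
275 [133, 132, 131, 132, 133, 133, 133, 133, 135, 134, 134, 135, 135, 135, 125, 97, 95, 94, 217, 245, 255, 235, 224, 221, 218, 157]
290 [133, 133, 134, 135, 134, 134, 135, 135, 136, 136, 136, 136, 137, 136, 138, 137, 138, 139, 230, 245, 255, 255, 236, 221, 219, 158]
```

```bash
python3 - <<'E'
from h import *
t=env.read_camera("top");t4=np.load("t4.npy",allow_pickle=True).item();t3=np.load("t3.npy",allow_pickle=True).item()
ex=np.array([np.cos(TH),np.sin(TH)]);ey=np.array([-ex[1],ex[0]])
f=lambda T,x,y,z=14: int(cv2.cvtColor(T["img"],cv2.COLOR_BGR2GRAY)[tuple(np.round(proj(T,[*(O+ex*x+ey*y),z])).astype(int)[::-1])])
for n,T in(("t3",t3),("t4",t4),("now",t)):
    for y in(-34,-25): print(n,y,[f(T,x,y) for x in range(-40,40,4)])
z=np.zeros((600,800,3),np.uint8);z[:350,:400]=cv2.resize(t["img"][180:250,210:290],None,fx=5,fy=5,interpolation=2)
c=env.read_camera("side");w=env.read_camera("wrist")
z[:360,405:765]=cv2.resize(c["img"][200:290,245:335],None,fx=4,fy=4,interpolation=2)
a=cv2.resize(w["img"][220:335,160:360],None,fx=2,fy=2,interpolation=2);z[365:365+a.shape[0],:a.shape[1]]=a
cv2.imwrite("pics/p5.png",z)
E
```

```text
t3 -34 [30, 27, 35, 50, 88, 137, 139, 138, 136, 138, 139, 136, 133, 129, 106, 95, 92, 95, 92, 96]
t3 -25 [42, 51, 49, 27, 27, 38, 81, 133, 131, 138, 136, 134, 136, 133, 114, 95, 94, 92, 90, 95]
t4 -34 [231, 230, 231, 229, 230, 230, 227, 226, 231, 208, 169, 155, 153, 156, 157, 157, 162, 155, 158, 156]
t4 -25 [225, 231, 229, 227, 229, 229, 231, 229, 227, 231, 190, 145, 161, 156, 156, 156, 155, 158, 154, 159]
now -34 [101, 124, 144, 143, 138, 141, 138, 139, 134, 137, 133, 139, 131, 90, 96, 92, 99, 96, 96, 94]
now -25 [44, 113, 142, 142, 137, 137, 139, 140, 140, 135, 131, 141, 113, 97, 91, 91, 96, 94, 96, 92]
```

The picture data show the plate rode up about 10 mm again, because the finger was moving down at contact and pressed the near edge down (Fz +7 N). I push it back again, further this time by the spigot, then approach with a rising tip.

Call:
servo_tool --pt "0.006 0 -0.015 0 1 0 45" --pt "0.0 0 -0.03 0 1 0 45" --pt "-0.035 0 0 0 0 0 45" --pt "-0.035 0 0 0 0 0 45" --pt "-0.034 0 0 0 0 0 45" --pt "0 0 0 0 0 0 45" --pt "0 0 0.03 0 0 0 45" --pt "0 0 0.02 0 0 0 45"

```text
t: 7.8
eef_pos: [659.8, 106.8, 26.5]
tcp_rot: [3.129, 0.023, 2.647]
ft_force: [-0.8, -0.7, -1.2]
opening: 0.448
```

```bash
python3 st.py
```

```text
t 7.8 jig [38.9  3.1] z 26.5 rot [3.129 0.023 2.647] Fjig [-0.4 -1. ] -1.2
```

Call:
servo_tool --pt "0.006 -0.001 0.006 0 1.2 0 45" --pt "0.007 0 0.003 0 0 0 45" --pt "0.007 0 0 0 0 0 45" --pt "0.007 0 0 0 0 0 45" --pt "0.006 0 0 0 0 0 45" --pt "0.006 0 0 0 0 0 45" --pt "0.006 0 0 0 0 0 45" --pt "0 0 -0.01 0 0 0 20"

```text
t: 8.47
eef_pos: [615.5, 128.8, 26.3]
tcp_rot: [3.129, -0.002, 2.647]
ft_force: [-0.3, 0.6, 0.3]
opening: 0.418
```

```bash
python3 st.py
```

```text
t 8.4667 jig [-10.5   1.6] z 26.3 rot [ 3.129e+00 -2.000e-03  2.647e+00] Fjig [-0.6  0.3] 0.3
```

Call:
servo_tool --pt "-0.008 0 -0.008 0 0 0 0" --pt "0 0 0 0 0 0 0" --pt "0 0 0 0 0 0 0" --pt "0 0 0 0 0 0 0" --pt "0 0 0 0 0 0 0" --pt "0 0 0 0 0 0 0" --pt "0 0 0.008 0 0 0 0" --pt "0 0 0 0 0 0 0"

```text
t: 9.13
eef_pos: [622.0, 126.3, 29.7]
tcp_rot: [3.128, 0.0, 2.649]
ft_force: [-0.1, 0.1, -0.5]
opening: 0.006
```

```bash
python3 st.py; python3 - <<'E'
from h import *
t=env.read_camera("top")
ex=np.array([np.cos(TH),np.sin(TH)]);ey=np.array([-ex[1],ex[0]])
f=lambda T,x,y,z=14: int(cv2.cvtColor(T["img"],cv2.COLOR_BGR2GRAY)[tuple(np.round(proj(T,[*(O+ex*x+ey*y),z])).astype(int)[::-1])])
for y in(-34,-25,30,36): print(y,[f(t,x,y) for x in range(-40,40,4)])
E
```

```text
t 9.1333 jig [-3.6  2.4] z 29.7 rot [3.128 0.    2.649] Fjig [-0.2  0.1] -0.5
-34 [49, 50, 54, 52, 48, 57, 56, 52, 52, 55, 50, 54, 49, 43, 37, 41, 48, 36, 36, 43]
-25 [50, 38, 31, 33, 40, 46, 52, 54, 47, 50, 49, 50, 50, 52, 52, 49, 49, 45, 41, 50]
30 [35, 30, 26, 35, 44, 50, 54, 49, 45, 47, 55, 54, 50, 53, 58, 61, 54, 56, 56, 53]
36 [29, 29, 32, 38, 47, 47, 45, 47, 39, 52, 51, 57, 64, 58, 54, 56, 50, 57, 56, 60]
```

Call:
servo_tool --pt "0 -0.002 0.005 0 0 0 0" --pt "0 0 0.004 0 0 0 0" --pt "0 0 0 0 0 0 0"

```text
t: 9.43
eef_pos: [621.1, 124.5, 19.8]
tcp_rot: [3.128, -0.0, 2.649]
ft_force: [0.7, -0.8, 0.9]
opening: 0.006
```

```bash
python3 st.py
```

```text
t 9.4333 jig [-3.5  0.4] z 19.8 rot [ 3.128 -0.     2.649] Fjig [ 1.  -0.4] 0.9
```

Call:
servo_tool --pt "0.006 0 0 0 0 0 0" --pt "0.006 0 0 0 0 0 0" --pt "0.006 0 0 0 0 0 0"

```text
t: 9.68
eef_pos: [604.7, 133.0, 19.1]
tcp_rot: [3.128, -0.0, 2.648]
ft_force: [1.1, -0.4, 0.4]
opening: 0.004
```

```bash
python3 st.py
```

```text
t 9.6833 jig [-22.    0.1] z 19.1 rot [ 3.128 -0.     2.648] Fjig [1.1 0.2] 0.4
```

Call:
servo_tool --pt "0.004 0 0 0 0 0 0" --pt "-0.002 0 -0.03 0 0 0 45" --pt "0 0 -0.02 0 0 0 45" --pt "0.035 0 0 0 0 0 45" --pt "0.035 0 0 0 0 0 45" --pt "0.028 0 0 0 0 0 45" --pt "0 0 0 0 0 0 45" --pt "0 0 0 0 0 0 45"

```text
t: 10.35
eef_pos: [508.9, 183.3, 72.6]
tcp_rot: [3.127, 0.001, 2.649]
ft_force: [-0.3, 0.2, -0.5]
opening: 0.427
```

```bash
python3 st.py; python3 - <<'E'
from h import *
t=env.read_camera("top");np.save("t6.npy",t,allow_pickle=True)
ex=np.array([np.cos(TH),np.sin(TH)]);ey=np.array([-ex[1],ex[0]])
f=lambda T,x,y,z=14: int(cv2.cvtColor(T["img"],cv2.COLOR_BGR2GRAY)[tuple(np.round(proj(T,[*(O+ex*x+ey*y),z])).astype(int)[::-1])])
for y in(-38,-34,-25,-5,10,25,34): print(y,[f(t,x,y) for x in range(-96,20,4)])
E
python3 ed.py
```

```text
t 10.35 jig [-130.2   -0.7] z 72.6 rot [3.127e+00 1.000e-03 2.649e+00] Fjig [-0.4 -0. ] -0.5
-38 [82, 79, 100, 214, 201, 221, 209, 187, 229, 217, 200, 221, 229, 229, 224, 222, 226, 232, 185, 124, 64, 76, 73, 95, 143, 165, 158, 157, 161]
-34 [79, 86, 128, 215, 232, 229, 231, 229, 232, 230, 229, 227, 229, 227, 228, 227, 228, 231, 204, 90, 61, 77, 76, 122, 160, 166, 155, 158, 156]
-25 [78, 74, 96, 228, 230, 229, 228, 190, 161, 166, 186, 176, 173, 140, 176, 203, 144, 165, 164, 101, 53, 75, 68, 91, 114, 161, 151, 140, 154]
-5 [34, 60, 102, 207, 234, 232, 232, 230, 230, 198, 135, 94, 135, 140, 135, 137, 134, 140, 141, 111, 42, 48, 46, 50, 72, 95, 53, 48, 52]
10 [39, 36, 29, 23, 60, 131, 137, 138, 142, 141, 135, 141, 142, 161, 136, 138, 132, 133, 140, 94, 51, 43, 44, 49, 97, 97, 76, 48, 53]
25 [42, 44, 42, 41, 41, 39, 90, 180, 151, 136, 135, 137, 136, 135, 135, 136, 139, 139, 137, 128, 71, 45, 43, 57, 71, 100, 90, 96, 93]
34 [45, 41, 48, 45, 44, 40, 57, 111, 176, 160, 132, 138, 142, 133, 131, 132, 134, 133, 138, 126, 58, 42, 50, 48, 77, 94, 91, 94, 93]
tip [-129.2   -0.8] 72.3 tip px [286. 268.] flat near edge px [284. 315.]
0 [284. 310.] 10 [284. 319.] 15 [284. 325.] 20 [284. 331.] 25 [284. 339.] 30 [284. 346.] 40 [285. 363.] 50 [285. 382.] 60 [285. 401.] 
255 [185, 188, 139, 147, 152, 151, 153, 152, 153, 153, 156, 156, 157, 157, 157, 158, 159, 165, 247, 255, 255, 255, 255, 255, 255, 254]
275 [194, 196, 146, 154, 155, 156, 158, 157, 158, 158, 161, 160, 161, 163, 163, 162, 165, 165, 236, 255, 255, 255, 255, 255, 255, 254]
290 [190, 196, 143, 153, 156, 155, 156, 156, 157, 159, 158, 159, 159, 138, 118, 116, 118, 117, 144, 202, 239, 239, 237, 238, 239, 178]
```

The plate is flat on the shelf, square, with near edge about -86 and far edge about -21. I go in behind it and set the height before contact.

Call:
servo_tool --pt "-0.012 0.0 0.035 0 0 0 45" --pt "-0.01 0.0 0.022 0.7 0 0 45" --pt "0 0 0.004 0 0 0 45" --pt "0 0 0 0 0 0 45"

```text
t: 10.78
eef_pos: [534.1, 171.9, 10.5]
tcp_rot: [3.136, 0.004, 2.646]
ft_force: [-0.7, -0.0, -0.4]
opening: 0.45
```

```bash
python3 st.py
```

```text
t 10.7833 jig [-102.6    1.1] z 10.5 rot [3.136 0.004 2.646] Fjig [-0.6 -0.3] -0.4
```

Call:
servo_tool --pt "0 0 0.003 0 0 0 45" --pt "-0.004 0.0 0 0 0 0 45" --pt "-0.005 0 0 0 0 0 45" --pt "-0.005 0 0 0 0 0 45" --pt "-0.004 0 0 0 0 0 45" --pt "0 0 0 0 0 0 45"

```text
t: 11.28
eef_pos: [552.0, 162.4, 10.6]
tcp_rot: [3.134, 0.006, 2.645]
ft_force: [-0.4, -1.4, -0.5]
opening: 0.45
```

```bash
python3 st.py
```

```text
t 11.2833 jig [-82.3   1.2] z 10.6 rot [3.134 0.006 2.645] Fjig [ 0.3 -1.5] -0.5
```

Call:
servo_tool --pt "0.003 0 0.002 0 0 0 45" --pt "0 0 0.002 0.3 0.3 0 45" --pt "0 0 0 0 0 0 45" --pt "0 0 0 0 0 0 45"

```text
t: 11.62
eef_pos: [549.8, 164.0, 7.1]
tcp_rot: [3.138, 0.002, 2.645]
ft_force: [0.4, 0.3, 0.8]
opening: 0.448
```

```bash
python3 st.py
```

```text
t 11.6167 jig [-85.    1.5] z 7.1 rot [3.138e+00 2.000e-03 2.645e+00] Fjig [0.2 0.4] 0.8
```

Call:
servo_tool --pt "-0.003 0 0 0 0 0 45" --pt "-0.002 0 0 0 0 0 45" --pt "-0.002 0 0 0 0 0 45" --pt "0 0 0 0 0 0 45"

```text
t: 11.95
eef_pos: [555.9, 160.7, 7.1]
tcp_rot: [3.139, 0.001, 2.646]
ft_force: [-0.0, -0.7, 0.8]
opening: 0.451
```

```bash
python3 st.py
```

```text
t 11.95 jig [-78.1   1.5] z 7.1 rot [3.139e+00 1.000e-03 2.646e+00] Fjig [ 0.3 -0.7] 0.8
```

Call:
servo_tool --pt "-0.002 0 -0.0005 0 0 0 45" --pt "-0.003 0 -0.001 0 0 0 45"

```text
t: 12.12
eef_pos: [557.0, 159.3, 7.7]
tcp_rot: [-3.141, -0.006, 2.645]
ft_force: [-17.0, 20.8, 0.2]
opening: 0.452
```

```bash
python3 st.py
```

```text
t 12.1167 jig [-76.4   0.8] z 7.7 rot [-3.141 -0.006  2.645] Fjig [-24.8  10.3] 0.2
```

Call:
servo_tool --pt "-0.001 0.0005 -0.004 0 0 0 45" --pt "-0.001 0 -0.004 0 0 0 45"

```text
t: 12.28
eef_pos: [556.8, 159.5, 14.6]
tcp_rot: [-3.138, -0.012, 2.645]
ft_force: [-0.2, 2.3, -0.6]
opening: 0.452
```

```bash
python3 st.py; python3 ed.py
```

```text
t 12.2833 jig [-76.7   0.8] z 14.6 rot [-3.138 -0.012  2.645] Fjig [-1.3  1.9] -0.6
tip [-76.4   0.9] 15.3 tip px [282. 267.] flat near edge px [282. 287.]
0 [282. 282.] 10 [282. 293.] 15 [282. 300.] 20 [282. 309.] 25 [282. 318.] 30 [282. 328.] 40 [282. 352.] 50 [282. 379.] 60 [282. 407.] 
255 [132, 132, 134, 132, 132, 132, 133, 132, 116, 95, 89, 91, 92, 90, 92, 92, 94, 92, 120, 147, 209, 226, 228, 224, 226, 161]
275 [132, 135, 133, 134, 134, 135, 135, 137, 135, 137, 137, 137, 139, 139, 139, 140, 140, 141, 217, 243, 255, 255, 255, 245, 223, 163]
290 [135, 137, 136, 136, 137, 137, 139, 138, 137, 139, 140, 141, 142, 142, 140, 143, 143, 143, 218, 244, 255, 255, 255, 255, 255, 182]
```

```bash
python3 - <<'E'
from h import *
t=env.read_camera("top");c=env.read_camera("side");w=env.read_camera("wrist")
z=np.zeros((600,800,3),np.uint8);z[:300,:400]=cv2.resize(t["img"][190:250,210:290],None,fx=5,fy=5,interpolation=2)
z[:300,400:800]=cv2.resize(c["img"][215:290,240:340],None,fx=4,fy=4,interpolation=2)
z[305:600,:768]=cv2.resize(w["img"][240:314,184:376],(768,295),interpolation=2)
cv2.imwrite("pics/p5.png",z); print(env.state()["eef_pos"])
E
```

```text
[556.90394301 159.37749376  14.79861389]
```

View pics/p5.png

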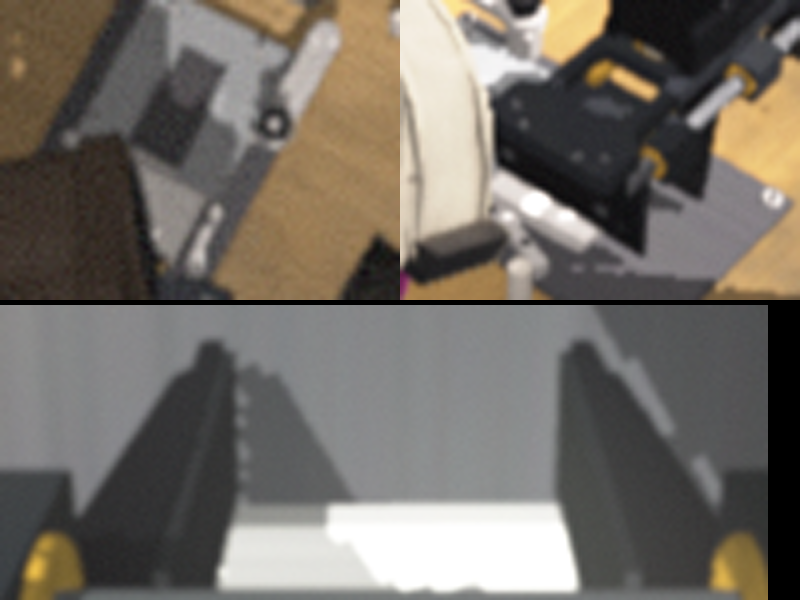

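```bash
cat > far.py <<'E'
from h import *
t=env.read_camera("top")
ex=np.array([np.cos(TH),np.sin(TH)]);ey=np.array([-ex[1],ex[0]])
g=cv2.cvtColor(t["img"],cv2.COLOR_BGR2GRAY)
for y in(-40,-36,-32,-28,-24):
    print(y,[int(g[tuple(np.round(proj(t,[*(O+ex*x+ey*y),14])).astype(int)[::-1])]) for x in range(-24,25,3)])
E
python3 far.py; python3 st.py
```

```text
-40 [121, 101, 101, 88, 101, 89, 106, 88, 102, 96, 100, 95, 83, 83, 97, 97, 97]
-36 [134, 140, 137, 138, 134, 139, 138, 133, 104, 104, 94, 95, 93, 96, 96, 93, 97]
-32 [142, 141, 138, 137, 136, 136, 143, 138, 118, 105, 92, 92, 97, 94, 94, 91, 91]
-28 [137, 137, 140, 138, 139, 139, 140, 128, 114, 95, 92, 92, 92, 90, 92, 92, 97]
-24 [142, 140, 140, 140, 139, 138, 140, 126, 126, 101, 92, 94, 92, 94, 89, 96, 94]
t 12.5333 jig [-76.5   0.8] z 14.8 rot [-3.139 -0.011  2.645] Fjig [-6.3  1.4] -0.4
```

The wrist and top views agree: the far edge is still at the step (x about 0) and the near edge has come up with the fingers. I carry on round the arc, pressing lightly.

Call:
servo_tool --pt "-0.0015 0 -0.004 0 -0.5 0 45" --pt "-0.0018 0 -0.004 0 -0.5 0 45" --pt "-0.002 0 -0.0038 0 -0.5 0 45"

```text
t: 12.78
eef_pos: [558.8, 158.0, 25.7]
tcp_rot: [-3.137, 0.009, 2.645]
ft_force: [-5.5, 8.4, 0.9]
opening: 0.45
```

```bash
python3 st.py; python3 far.py|sed -n 2,4p; python3 ed.py
```

```text
t 12.7833 jig [-74.2   0.5] z 25.7 rot [-3.137  0.009  2.645] Fjig [-8.8  4.8] 0.9
-36 [134, 136, 138, 135, 139, 139, 139, 138, 105, 105, 95, 93, 93, 97, 94, 95, 94]
-32 [142, 142, 138, 139, 137, 137, 141, 141, 121, 100, 92, 92, 96, 90, 94, 97, 97]
-28 [140, 140, 143, 143, 139, 139, 139, 138, 119, 97, 90, 95, 95, 96, 95, 93, 87]
tip [-74.1   0.7] 26.1 tip px [283. 266.] flat near edge px [283. 273.]
0 [283. 268.] 10 [283. 278.] 15 [283. 285.] 20 [283. 292.] 25 [283. 301.] 30 [283. 311.] 40 [283. 332.] 50 [283. 356.] 60 [283. 382.] 
255 [132, 130, 132, 131, 133, 132, 132, 118, 93, 111, 114, 107, 95, 110, 126, 118, 108, 117, 148, 155, 179, 222, 223, 221, 220, 157]
275 [134, 134, 132, 133, 133, 132, 133, 136, 134, 134, 137, 135, 136, 134, 114, 96, 96, 95, 238, 251, 253, 254, 255, 254, 222, 159]
290 [134, 136, 135, 135, 135, 134, 136, 136, 136, 136, 139, 138, 139, 140, 139, 139, 140, 142, 242, 251, 253, 254, 255, 254, 221, 159]
```

Call:
servo_tool --pt "-0.0025 0 -0.0045 0 -0.7 0 45" --pt "-0.003 0 -0.0043 0 -0.7 0 45" --pt "-0.0033 0 -0.004 0 -0.7 0 45"

```text
t: 13.13
eef_pos: [563.8, 155.6, 38.9]
tcp_rot: [-3.136, 0.042, 2.645]
ft_force: [-6.7, 8.1, 3.9]
opening: 0.446
```

```bash
python3 st.py; python3 far.py|sed -n 2,4p; python3 ed.py|tail -4
```

```text
t 13.1333 jig [-68.7   0.8] z 38.9 rot [-3.136  0.042  2.645] Fjig [-9.7  3.9] 3.9
-36 [127, 137, 133, 139, 132, 140, 138, 138, 130, 130, 138, 115, 119, 121, 144, 116, 127]
-32 [139, 137, 143, 138, 135, 135, 138, 136, 124, 108, 95, 90, 90, 97, 95, 93, 93]
-28 [138, 138, 138, 143, 135, 139, 134, 135, 125, 94, 92, 96, 96, 92, 93, 91, 92]
0 [283. 249.] 10 [283. 258.] 15 [282. 264.] 20 [282. 271.] 25 [282. 279.] 30 [282. 288.] 40 [282. 307.] 50 [282. 329.] 60 [282. 352.] 
255 [130, 130, 131, 131, 131, 131, 131, 130, 131, 133, 132, 133, 132, 133, 134, 133, 133, 129, 152, 163, 164, 207, 217, 214, 214, 153]
275 [131, 133, 131, 132, 133, 132, 132, 132, 132, 136, 134, 118, 93, 92, 94, 93, 93, 172, 250, 254, 254, 247, 218, 214, 215, 154]
290 [133, 135, 133, 135, 134, 133, 135, 135, 135, 135, 134, 136, 135, 137, 137, 138, 138, 180, 252, 254, 254, 245, 218, 213, 215, 156]
```

Call:
servo_tool --pt "-0.0034 0 -0.0038 0 -1 0 45" --pt "-0.0037 0 -0.0035 0 -1 0 45" --pt "-0.004 0 -0.0031 0 -1 0 45" --pt "-0.0043 0 -0.0028 0 -1 0 45"

```text
t: 13.57
eef_pos: [574.6, 149.9, 54.7]
tcp_rot: [-3.135, 0.11, 2.645]
ft_force: [-6.1, 3.7, 5.1]
opening: 0.45
```

```bash
python3 st.py; python3 far.py|sed -n 3,4p; python3 ed.py|tail -4
```

```text
t 13.5667 jig [-56.5   0.8] z 54.7 rot [-3.135  0.11   2.645] Fjig [-7.1  0.4] 5.1
-32 [133, 131, 132, 131, 138, 138, 139, 136, 152, 148, 154, 141, 124, 150, 138, 154, 154]
-28 [130, 130, 130, 131, 130, 132, 130, 133, 126, 118, 95, 97, 97, 118, 115, 126, 113]
0 [283. 218.] 10 [283. 226.] 15 [282. 232.] 20 [282. 238.] 25 [282. 245.] 30 [282. 253.] 40 [282. 271.] 50 [282. 291.] 60 [282. 312.] 
255 [130, 131, 130, 131, 131, 130, 130, 130, 131, 133, 133, 132, 133, 134, 133, 133, 144, 145, 151, 175, 174, 180, 197, 195, 189, 116]
275 [130, 130, 131, 130, 130, 132, 131, 130, 132, 131, 132, 128, 134, 131, 129, 138, 232, 193, 152, 176, 175, 179, 197, 170, 174, 129]
290 [130, 131, 129, 130, 131, 131, 131, 129, 132, 132, 131, 131, 110, 90, 89, 100, 234, 237, 167, 174, 177, 179, 198, 169, 167, 123]
```

Call:
servo_tool --pt "-0.0043 0 -0.003 0 -1 0 45" --pt "-0.0045 0 -0.0026 0 -1 0 45" --pt "-0.0047 0 -0.0022 0 -1 0 45" --pt "-0.0049 0 -0.0018 0 -1 0 45"

```text
t: 14.0
eef_pos: [591.2, 141.1, 68.5]
tcp_rot: [-3.136, 0.187, 2.645]
ft_force: [0.1, 0.2, 0.2]
opening: 0.45
```

```bash
python3 st.py; python3 ed.py|tail -4
```

```text
t 14.0 jig [-37.7   0.9] z 68.5 rot [-3.136  0.187  2.645] Fjig [0.  0.2] 0.2
0 [283. 180.] 10 [282. 187.] 15 [282. 192.] 20 [282. 199.] 25 [282. 205.] 30 [282. 213.] 40 [282. 230.] 50 [282. 249.] 60 [282. 269.] 
255 [129, 129, 130, 129, 131, 129, 129, 132, 164, 164, 166, 165, 139, 125, 128, 153, 153, 154, 160, 192, 192, 186, 147, 144, 145, 110]
275 [126, 128, 128, 127, 127, 127, 127, 126, 158, 125, 126, 125, 136, 130, 128, 153, 152, 154, 161, 192, 193, 182, 88, 84, 84, 86]
290 [126, 125, 127, 127, 127, 126, 124, 124, 164, 165, 164, 166, 167, 145, 129, 153, 153, 154, 159, 191, 191, 180, 86, 85, 85, 81]
```

```bash
python3 - <<'E'
from h import *
t=env.read_camera("top");c=env.read_camera("side");w=env.read_camera("wrist")
z=np.zeros((600,800,3),np.uint8);z[:300,:400]=cv2.resize(t["img"][180:255,205:305],None,fx=4,fy=4,interpolation=2)
z[:300,400:800]=cv2.resize(c["img"][215:290,240:340],None,fx=4,fy=4,interpolation=2)
z[305:600,:768]=cv2.resize(w["img"][214:317,151:419],(768,295),interpolation=2)
cv2.imwrite("pics/p6.png",z)
E
```

```text
(no output)
```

View pics/p6.png

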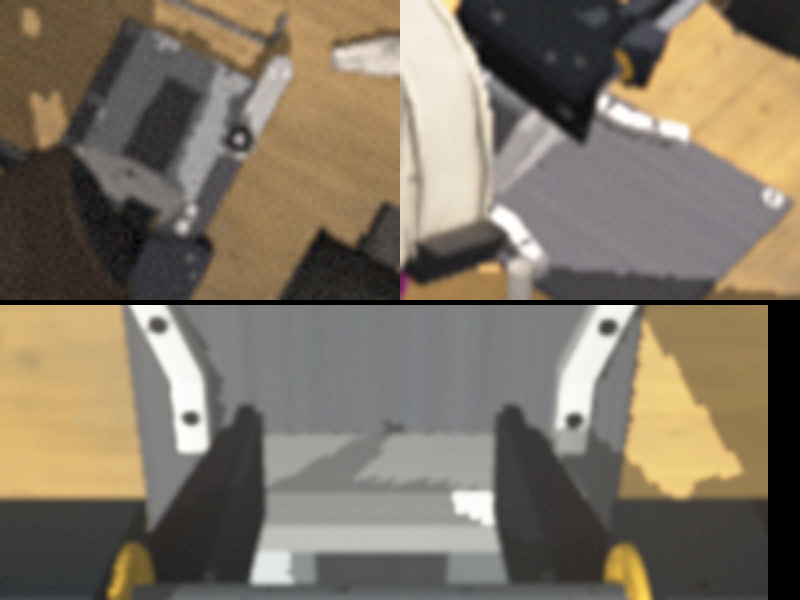

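The plate stands tipped up at the step: its underside and bevelled near edge face the camera at rows 435–550, with the nest visible beyond. I push it over the top.

Call:
servo_tool --pt "-0.005 0 0.001 0 0 0 45" --pt "-0.005 0 0.001 0 0 0 45" --pt "-0.005 0 0.001 0 0 0 45" --pt "-0.005 0 0.0 0 0 0 45"

```text
t: 14.53
eef_pos: [609.6, 132.3, 72.0]
tcp_rot: [-3.139, 0.186, 2.646]
ft_force: [-0.9, -0.3, 1.0]
opening: 0.451
```

```bash
python3 st.py
```

```text
t 14.5333 jig [-17.4   1.9] z 72.0 rot [-3.139  0.186  2.646] Fjig [-0.7 -0.7] 1.0
```

Call:
servo_tool --pt "-0.005 0 0.0 0 0 0 45" --pt "-0.005 0 0 0 0 0 45" --pt "-0.005 0 0 0 0 0 45" --pt "0 0 0 0 0 0 45" --pt "0 0 0 0 0 0 45" --pt "0 0 0 0 0 0 45"

```text
t: 15.03
eef_pos: [624.9, 123.7, 74.2]
tcp_rot: [-3.139, 0.186, 2.645]
ft_force: [0.2, 0.6, -0.1]
opening: 0.452
```

```bash
python3 st.py; cat > nest.py <<'E'
from h import *
t=env.read_camera("top");np.save("tl.npy",t,allow_pickle=True)
ex=np.array([np.cos(TH),np.sin(TH)]);ey=np.array([-ex[1],ex[0]])
g=cv2.cvtColor(t["img"],cv2.COLOR_BGR2GRAY)
for y in(-40,-30,-20,-10,0,10,20,30,40):
    print(y,[int(g[tuple(np.round(proj(t,[*(O+ex*x+ey*y),20])).astype(int)[::-1])]) for x in range(-4,112,4)])
E
python3 nest.py
```

```text
t 15.0333 jig [0.2 1.5] z 74.2 rot [-3.139  0.186  2.645] Fjig [-0.1  0.7] -0.1
-40 [53, 62, 53, 47, 53, 82, 160, 168, 206, 187, 172, 196, 179, 224, 205, 182, 203, 189, 121, 107, 92, 81, 125, 149, 160, 155, 106, 89, 95]
-30 [37, 40, 33, 44, 48, 91, 174, 231, 228, 230, 228, 227, 229, 214, 229, 232, 228, 231, 187, 130, 151, 163, 155, 157, 144, 137, 93, 105, 157]
-20 [30, 18, 18, 29, 28, 30, 25, 147, 217, 232, 231, 224, 143, 138, 138, 143, 141, 137, 132, 115, 122, 110, 98, 124, 106, 114, 104, 103, 149]
-10 [23, 27, 22, 29, 29, 28, 26, 110, 189, 232, 235, 232, 233, 232, 151, 143, 142, 142, 134, 93, 90, 94, 97, 93, 95, 98, 93, 93, 91]
0 [36, 30, 26, 17, 19, 39, 99, 145, 156, 141, 138, 167, 146, 148, 144, 139, 139, 141, 127, 105, 87, 94, 98, 92, 95, 94, 89, 87, 83]
10 [37, 32, 27, 26, 29, 13, 54, 168, 205, 214, 215, 156, 136, 140, 146, 140, 144, 144, 139, 99, 91, 96, 92, 94, 93, 89, 91, 88, 87]
20 [46, 55, 51, 37, 34, 32, 31, 27, 52, 167, 204, 193, 135, 140, 143, 143, 143, 136, 134, 121, 92, 94, 92, 90, 91, 91, 94, 92, 87]
30 [50, 45, 48, 53, 50, 53, 26, 34, 31, 34, 64, 149, 148, 138, 143, 144, 142, 134, 131, 110, 93, 95, 91, 103, 100, 98, 88, 97, 90]
40 [50, 53, 41, 48, 45, 50, 51, 53, 50, 45, 43, 80, 163, 154, 133, 133, 112, 122, 116, 110, 91, 89, 98, 93, 93, 98, 96, 94, 90]
```

The plate went over and lies on the nest with its far edge at x about 70, some 18 mm short of home and close to centred. I straighten the tool and come down behind it.

Call:
servo_tool --pt "0.008 0 0 0 5.3 0 45" --pt "0.008 -0.001 0 0 5.3 0 45" --pt "0 -0.001 0.02 0 0 0 45" --pt "0 0 0.02 0 0 0 45" --pt "0 0 0.01 0 0 0 45" --pt "0 0 0 0 0 0 45"

```text
t: 15.58
eef_pos: [607.9, 131.3, 20.8]
tcp_rot: [-3.14, -0.009, 2.647]
ft_force: [-0.2, 0.2, 0.7]
opening: 0.454
```

```bash
python3 st.py
```

```text
t 15.5833 jig [-18.4   0.2] z 20.8 rot [-3.14  -0.009  2.647] Fjig [-0.3  0.1] 0.7
```

Call:
servo_tool --pt "0 0 0.004 0 -0.4 0 45" --pt "-0.004 0 0 0 0 0 45" --pt "-0.004 0 0 0 0 0 45" --pt "-0.004 0 0 0 0 0 45" --pt "-0.003 0 0 0 0 0 45"

```text
t: 16.0
eef_pos: [622.2, 124.6, 18.6]
tcp_rot: [-3.141, 0.0, 2.649]
ft_force: [-1.7, -0.6, 0.1]
opening: 0.449
```

```bash
python3 st.py
```

```text
t 16.0 jig [-2.6  1. ] z 18.6 rot [-3.141  0.     2.649] Fjig [-1.2 -1.3] 0.1
```

Call:
servo_tool --pt "0.003 0 0.0015 0 0 0 45" --pt "0 -0.001 0.001 0 0 0 45" --pt "0 0 0 0 0 0 45"

```text
t: 16.25
eef_pos: [620.2, 124.6, 17.0]
tcp_rot: [3.141, 0.003, 2.648]
ft_force: [0.6, 1.0, -0.2]
opening: 0.449
```

```bash
python3 st.py; python3 nest.py | sed -n '2p;5p;8p'
```

```text
t 16.25 jig [-4.3  0.1] z 17.0 rot [3.141e+00 3.000e-03 2.648e+00] Fjig [0.  1.1] -0.2
-30 [51, 54, 53, 49, 38, 42, 40, 48, 42, 39, 40, 39, 94, 98, 143, 141, 147, 142, 140, 122, 99, 95, 92, 89, 102, 91, 91, 94, 91]
0 [58, 61, 49, 42, 47, 44, 45, 51, 51, 50, 55, 46, 48, 52, 48, 52, 46, 50, 52, 45, 37, 40, 63, 97, 97, 94, 90, 87, 89]
30 [54, 55, 51, 58, 58, 57, 56, 54, 57, 58, 57, 53, 53, 51, 52, 52, 53, 45, 46, 42, 45, 47, 46, 76, 106, 99, 91, 94, 89]
```

Call:
servo_tool --pt "-0.003 0 0.0005 0 0 0 45" --pt "-0.003 0 0.0003 0 0 0 45" --pt "-0.003 0 0.0003 0 0 0 45" --pt "-0.002 0 0.0 0 0 0 45"

```text
t: 16.63
eef_pos: [629.7, 119.6, 16.2]
tcp_rot: [-3.141, 0.001, 2.648]
ft_force: [-1.7, -0.1, 1.6]
opening: 0.446
```

```bash
python3 st.py; python3 nest.py | sed -n '1,2p'
```

```text
t 16.6333 jig [6.4 0.1] z 16.2 rot [-3.141e+00  1.000e-03  2.648e+00] Fjig [-1.5 -0.9] 1.6
-40 [60, 57, 55, 56, 41, 48, 38, 38, 37, 42, 37, 40, 72, 98, 119, 116, 126, 126, 116, 130, 117, 98, 93, 94, 96, 97, 83, 94, 90]
-30 [58, 52, 57, 51, 59, 48, 53, 49, 47, 42, 43, 40, 36, 41, 37, 91, 91, 136, 143, 142, 140, 132, 101, 91, 100, 92, 87, 95, 93]
```

Call:
servo_tool --pt "-0.002 0 0.0005 0 0 0 45" --pt "-0.002 0 0 0 0 0 45" --pt "-0.002 0 0.0 0 0 0 45"

```text
t: 16.93
eef_pos: [634.1, 117.1, 15.4]
tcp_rot: [-3.14, -0.002, 2.648]
ft_force: [-12.5, 11.8, 8.7]
opening: 0.448
```

```bash
python3 st.py; python3 nest.py | sed -n '1,2p'
```

```text
t 16.9333 jig [11.4 -0. ] z 15.4 rot [-3.140e+00 -2.000e-03  2.648e+00] Fjig [-16.6   4.5] 8.7
-40 [60, 58, 56, 48, 54, 53, 49, 31, 42, 39, 43, 39, 35, 51, 81, 109, 122, 129, 116, 129, 116, 100, 115, 99, 94, 91, 88, 92, 97]
-30 [40, 55, 59, 53, 50, 54, 56, 51, 55, 53, 44, 40, 42, 41, 46, 35, 29, 79, 121, 138, 145, 147, 130, 119, 98, 92, 89, 91, 95]
```

At TCP x = 11.4 the plate is home, with 16.6 N against the dowels as predicted. I back off, rise, and go round outside the strap tip with shut fingers.

Call:
servo_tool --pt "0.006 0 -0.001 0 0 0 45" --pt "0.006 0 -0.005 0 0 0 45" --pt "0 0 -0.03 0 0 0 45" --pt "0 0 -0.025 0 0 0 0" --pt "-0.028 -0.02 -0.01 0 0 0 0" --pt "-0.03 -0.022 0 0 0 0 0" --pt "-0.03 -0.022 0 0 0 0 0" --pt "-0.028 -0.022 0 0 0 0 0"

```text
t: 17.65
eef_pos: [684.4, -4.7, 92.3]
tcp_rot: [-3.14, 0.0, 2.658]
ft_force: [0.1, -0.3, -0.8]
opening: 0.157
```

```bash
python3 st.py; python3 nest.py; python3 - <<'E'
from h import *
t=np.load("tl.npy",allow_pickle=True).item()
z=np.zeros((560,700,3),np.uint8);z[:]=cv2.resize(t["img"][170:250,205:305],None,fx=7,fy=7,interpolation=2);cv2.imwrite("pics/p7.png",z)
E
```

```text
t 17.65 jig [113.3 -83.6] z 92.3 rot [-3.14   0.     2.658] Fjig [ 0.2 -0.2] -0.8
-40 [47, 41, 47, 41, 47, 43, 45, 39, 43, 43, 48, 44, 44, 36, 43, 44, 47, 42, 50, 59, 53, 61, 44, 41, 33, 40, 45, 52, 44]
-30 [37, 38, 33, 43, 41, 39, 42, 40, 34, 37, 37, 30, 38, 35, 41, 49, 27, 35, 66, 54, 43, 29, 42, 39, 40, 48, 49, 55, 48]
-20 [52, 36, 32, 36, 44, 43, 44, 42, 50, 45, 47, 47, 41, 31, 19, 34, 32, 26, 29, 36, 32, 45, 43, 50, 44, 42, 47, 56, 57]
-10 [128, 186, 168, 88, 46, 55, 46, 45, 47, 50, 54, 62, 61, 64, 61, 81, 94, 90, 81, 89, 79, 80, 49, 44, 67, 72, 79, 74, 50]
0 [103, 169, 148, 76, 78, 84, 102, 198, 215, 134, 144, 74, 51, 53, 76, 94, 91, 89, 88, 86, 84, 75, 77, 76, 67, 72, 67, 62, 62]
10 [66, 137, 130, 86, 82, 83, 126, 213, 231, 235, 235, 236, 229, 232, 217, 128, 135, 90, 95, 73, 76, 77, 72, 69, 67, 66, 68, 69, 70]
20 [48, 79, 101, 93, 94, 92, 139, 163, 231, 237, 235, 234, 230, 233, 234, 236, 235, 237, 239, 235, 214, 203, 113, 67, 71, 66, 70, 68, 69]
30 [56, 89, 99, 103, 97, 97, 99, 101, 114, 151, 144, 183, 231, 232, 235, 233, 234, 234, 236, 235, 236, 233, 191, 155, 138, 102, 41, 24, 39]
40 [60, 97, 102, 93, 93, 95, 98, 100, 112, 138, 126, 122, 134, 121, 139, 182, 164, 205, 177, 207, 232, 182, 147, 122, 144, 168, 91, 99, 120]
```

Call:
servo_tool --pt "0 -0.003 0 0 0 0 0" --pt "0 0 0.03 0 0 0 0" --pt "0 0 0.022 0 0 0 0" --pt "0 0 0.005 0 0 0 0" --pt "0 0 0 0 0 0 0"

```text
t: 18.12
eef_pos: [686.7, -17.1, 36.5]
tcp_rot: [-3.141, 0.009, 2.65]
ft_force: [-0.3, 0.5, -0.1]
opening: 0.001
```

```bash
python3 st.py
```

```text
t 18.1167 jig [121.3 -93.4] z 36.5 rot [-3.141  0.009  2.65 ] Fjig [-0.6  0.3] -0.1
```

Call:
servo_tool --pt "0.011 0.007 0.0065 0 0 0 0" --pt "0 0 0 0 0 0 0" --pt "-0.001 0.007 0 0 0 0 0" --pt "-0.001 0.008 0 0 0 0 0" --pt "-0.001 0.007 0 0 0 0 0"

```text
t: 18.53
eef_pos: [693.4, 16.0, 33.2]
tcp_rot: [3.141, 0.011, 2.652]
ft_force: [-0.4, -0.6, -1.1]
opening: 0.004
```

```bash
python3 st.py
```

```text
t 18.5333 jig [111.5 -61.1] z 33.2 rot [3.141 0.011 2.652] Fjig [-0.  -0.7] -1.1
```

Call:
servo_tool --pt "0 -0.003 0.003 0 0 0 0" --pt "0 0 0.001 0 0 0 0" --pt "0 0.006 0.0005 0 0 0 0" --pt "0.001 0.007 0.0005 0 0 0 0" --pt "0.002 0.007 0.0005 0 0 0 0" --pt "0.003 0.006 0.0005 0 0 0 0"

```text
t: 19.03
eef_pos: [701.5, 41.4, 28.2]
tcp_rot: [3.14, 0.015, 2.652]
ft_force: [-0.0, -0.7, 0.9]
opening: 0.006
```

```bash
python3 st.py
```

```text
t 19.0333 jig [106.6 -34.8] z 28.2 rot [3.14  0.015 2.652] Fjig [ 0.3 -0.6] 0.9
```

Call:
servo_tool --pt "0.004 0.006 0 0 0 0 0" --pt "0.005 0.006 0 0 0 0 0" --pt "0.005 0.005 0 0 0 0 0" --pt "0.006 0.004 0 0 0 0 0" --pt "0.006 0.003 0 0 0 0 0"

```text
t: 19.45
eef_pos: [689.4, 79.2, 27.5]
tcp_rot: [3.14, 0.015, 2.653]
ft_force: [0.9, -0.8, 0.5]
opening: 0.002
```

```bash
python3 st.py
```

```text
t 19.45 jig [78.1 -7.3] z 27.5 rot [3.14  0.015 2.653] Fjig [ 1.2 -0.2] 0.5
```

Call:
servo_tool --pt "0.003 0 0 0 0 0 0" --pt "0.003 0 0 0 0 0 0" --pt "0.002 0 0 0 0 0 0"

```text
t: 19.7
eef_pos: [686.8, 81.9, 28.2]
tcp_rot: [3.137, 0.03, 2.656]
ft_force: [12.2, -8.2, -10.2]
opening: 0.005
```

```bash
python3 st.py
```

```text
t 19.7 jig [74.5 -6.2] z 28.2 rot [3.137 0.03  2.656] Fjig [14.6 -1.5] -10.2
```

The strap is at its stop (14.6 N). I withdraw clear and up for the last check.

Call:
servo_tool --pt "-0.003 0 0 0 0 0 0" --pt "-0.008 0 0 0 0 0 0" --pt "-0.002 0 -0.03 0 0 0 0" --pt "0 0 -0.035 0 0 0 0" --pt "0 0 -0.035 0 0 0 0" --pt "0.025 0 -0.03 0 0 0 0" --pt "0.038 0 0 0 0 0 0" --pt "0.038 0 0 0 0 0 0"

```text
t: 20.37
eef_pos: [607.9, 121.2, 159.4]
tcp_rot: [3.136, 0.027, 2.649]
ft_force: [1.4, 0.0, 0.3]
opening: 0.001
```

Call:
servo_tool --pt "0.038 0.005 0 0 0 0 0" --pt "0.038 0.005 0 0 0 0 0" --pt "0.038 0.005 0 0 0 0 0" --pt "0.038 0.005 0 0 0 0 0" --pt "0.038 0.005 0 0 0 0 0" --pt "0.02 0 0 0 0 0 0" --pt "0 0 0 0 0 0 0"

```text
t: 20.95
eef_pos: [421.6, 248.2, 156.8]
tcp_rot: [3.134, 0.026, 2.648]
ft_force: [0.6, 0.4, 0.8]
opening: 0.008
```

```bash
python3 st.py; python3 nest.py; python3 - <<'E'
from h import *
t=np.load("tl.npy",allow_pickle=True).item()
cv2.imwrite("pics/p8.png",cv2.resize(t["img"][165:260,185:295],None,fx=6,fy=6,interpolation=2))
E
```

```text
t 20.95 jig [-237.8   15.2] z 156.8 rot [3.134 0.026 2.648] Fjig [0.3 0.6] 0.8
-40 [98, 161, 161, 154, 145, 157, 160, 157, 201, 176, 160, 179, 167, 181, 185, 186, 184, 133, 116, 166, 159, 122, 123, 136, 152, 153, 105, 119, 149]
-30 [85, 165, 158, 155, 153, 148, 160, 203, 221, 225, 223, 226, 218, 197, 181, 184, 182, 156, 158, 228, 229, 219, 160, 144, 145, 128, 99, 104, 151]
-20 [99, 161, 168, 122, 142, 126, 144, 210, 225, 225, 223, 226, 204, 188, 181, 182, 181, 150, 183, 223, 230, 224, 144, 130, 149, 149, 103, 103, 148]
-10 [116, 175, 157, 86, 74, 70, 121, 195, 219, 228, 225, 226, 213, 190, 178, 178, 179, 157, 160, 226, 229, 217, 164, 113, 147, 147, 101, 95, 135]
0 [96, 162, 138, 77, 76, 71, 93, 213, 224, 225, 223, 225, 200, 191, 217, 212, 192, 148, 162, 200, 229, 207, 147, 116, 137, 150, 96, 98, 140]
10 [105, 163, 163, 83, 75, 76, 119, 197, 222, 222, 224, 224, 222, 215, 181, 167, 151, 134, 148, 226, 228, 224, 167, 136, 158, 143, 96, 92, 122]
20 [86, 150, 159, 146, 137, 147, 169, 196, 222, 222, 223, 223, 223, 222, 225, 227, 225, 228, 226, 226, 227, 210, 144, 128, 145, 152, 92, 96, 136]
30 [99, 155, 162, 149, 153, 149, 155, 180, 212, 224, 222, 223, 221, 223, 223, 222, 225, 224, 226, 228, 226, 220, 179, 142, 120, 114, 99, 90, 119]
40 [92, 164, 163, 158, 144, 143, 166, 169, 183, 209, 192, 176, 203, 177, 198, 214, 163, 190, 161, 192, 219, 162, 137, 108, 103, 99, 92, 90, 90]
```

View pics/p8.png

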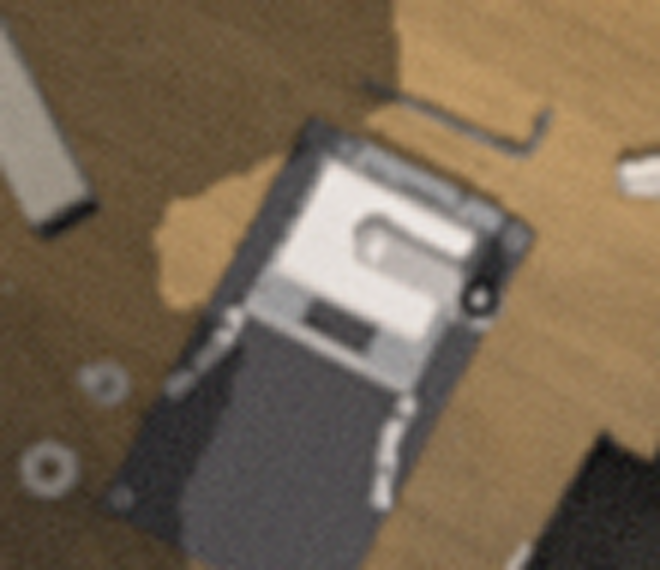

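The last view shows the plate turned over and square in the nest, up to the dowels at (360,160) and (495,225). The strap lies across it, and the bolt, nut and hex key are in place. I hand it in.

```bash
python3 -c "
from cell import env
print(env.job_done())"
```

```text
the job is handed in; nothing more can be done
None
```

The plate is turned over and pushed home against both dowels, and the strap is across it at its stop. I handed the job in at about t = 21 s. Handing in gives no verdict, so this rests on my own checks.

- **Tipping:** The plate was only pushed and tipped, never gripped or carried. The first two tries failed because the plate rode up over the step by about 10 to 16 mm. I pushed it back from the far side, by its far edge and the second time also by its spigot. The third try, with the fingertips rising as they made contact, tipped it up at the step and over onto the nest.
- **Plate home:** It stopped with 16.6 N where the dowels should stop it. In the last top view it is square, with its centre at x about 53 mm as measured. Allowing for a 1 to 2 mm offset seen at the nose bar, that is about 54 to 55.5 mm, and the force readings suggest 55.6 mm; home is 56 mm. The sideways position looked centred to within about 2 mm.
- **Strap:** It met its stop with 14.6 N. In the last view its angle is close to 0 rad.
- **Bystanders and arm:** The bolt, nut and hex key looked unmoved in that view. The pliers were only partly in view and the wood block was out of it, but I never worked near either. The arm was clear of everything at hand-in.

The highest force I read was about 27 N, at the third press against the step. No check failed at the end, but the camera alone puts the plate's x only to about 2 to 3 mm, and I did not measure its flatness separately.

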